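# Make up the zero-setting pack on its pin stands

## Robot

A 6-joint arm with a two-finger parallel gripper is mounted at the origin on a cart in front of the work surface, level with it; the furniture and walls round the work are solid. World frame = base frame: x ahead of the robot, y to its left, z up, the work surface at z = 0. Lengths are in m, angles in degrees, forces in N, time in s.
With the tool pointing down it reaches from about 0.375 to 0.9 m from the base axis. Payload 3.1 kg.
Tool frame: the origin (TCP) lies at the very end of the fingers, on their centre line; the grasp point (between the pads) lies 19 mm behind it; z points along the fingers, y is the direction in which the jaws open and shut (so a half turn about z gives the same grasp; the last joint's range is limited). The gripper opens to 87 mm and grips with 3 to 60 N. Pads are 19 mm wide; open, the fingers measure 117 mm over their backs; the gripper's body (75 mm by 190 mm) begins 51 mm behind the grasp point.
Start: joints at [-86.889, 30.224, 82.088, -0, 67.689, -10.227], TCP at [0.144, -0.608, 0.223] pointing down, gripper open.
Joint ranges: [-176.69, 176.69], [-43.24, 126.21], [12.49, 139.97], [-82, 262], [0, 151.66], [-163.58, 163.58]. Speed limits (degrees/s): [159.86, 159.86, 180, 180, 180, 180].

## Interface

Orientations are given as a 3x3 rotation matrix whose columns are the frame's x, y, z axes.
In Python, from rig import read_state, capture, hand_in gives the robot as it stands. The module is installed in compiled form; this text tells all that it offers.
- The arm moves only by the tool send_rows, never from a script. Its argument "moves" is one flat list of numbers, 7 for each row, row after row: the turn, a rotation vector about the world's x, y, z in degrees, then the shift along the world's x, y, z in cm, then the gripper's target within -1 to 1 (fully open at 1, half-way at 0, shut at -1). In form: [rx, ry, rz, tx, ty, tz, hand, rx, ry, rz, tx, ty, tz, hand, ...]. A call has 1 to 20 rows; each row shifts and turns the commanded pose from where the row before left it; what a row does not reach is not made up. A row lasts 1/10 s, in which the tool goes at most 50 mm and 8.59 degrees, less where a joint would pass 70% of its speed; a pose out of reach is approached as far as the arm can. A call with a gripper value outside its range is refused whole. The fingers move at their own pace and stop on an object; the grip force is fixed at half the most. Time passes only in rows, so rows that do not move let the fingers close. It gives the time, the measured TCP pose, the force and the opening at its end, in the units of the state.
- read_state(): the state, without advancing time (a new reading comes with each control period).
- capture(name): name is "side" or "top" or "wrist"; returns a dict with "pixels" (400x640x3 uint8, red, green, blue), "vertical_fov" (degrees; the focal length in pixels is half the picture's height over the tangent of half this angle, whatever the lens; pixels are square), "cx", "cy" (the principal point, pixels), "rvec" (rotation vector, rad) and "tvec" (3), from world to camera coordinates, as OpenCV has them. Camera axes: x right, y down, z forward; pixel columns grow to the right and rows downward; lengths in m; the calibration is good to about 2 mm. The wrist camera is an equidistant fisheye: a pixel r from the principal point sees the ray r / f radians off the axis. A picture is of the moment at which its call begins. There is no depth.
- hand_in(): hands the job in, once; it reports no verdict.
The state is a dict: "time_s": time; "joint_positions": joint angles; "qvel": joint speeds; "tau": joint torques, N m; "position": TCP position; "tcp_rot": TCP orientation; "force": force on the tool from outside, world axes, zero at the start; "moment": the same for the moment, N m; "opening": opening from 0.0 (shut) to 1.0 (fully open).
Only numpy, scipy, OpenCV 4.12 (cv2) and the standard library are available. Lean on these libraries where they do the work, as an engineer would, in place of code of your own. Each camera call takes 0.05 s, during which the arm holds its last target.

## Task

Make up the zero-setting pack for the bearing gauge. On the round stand with the tall pin put the big plain steel ring first, lay the loose ball bearing flat on top of it, and close the stack with the knurled cap, open side down over the pin; set the small steel ring flat over the short pin of the square stand. Leave the tape roll and the grease tin where they stand.

Things in the scene. Friction and masses are not known exactly. Their poses are not given: they have to be found in the camera images.
- master_ring: big plain steel master ring lying flat, outside diameter 66, height 20, bore 35 mm (edges inside the bore leave at least 18 mm free); 0.3 kg. Origin: centre of its underside, z up along the bore. Grasp across the outside.
- bearing: the loose sealed ball bearing, bright steel rings with a black seal between, lying flat among the other things on the clear left part of the bench, apart from the heap of bearings; outside diameter 62, bore 35, height 14 mm; 0.16 kg. Origin: centre of its underside, z up along the bore. Grasp across the outside.
- small_ring: small steel setting ring lying flat, with a groove round its outside, outside diameter 48, height 18 mm, bore about 20 mm (at least 14 mm free); 0.16 kg; not one of those in the wooden case. Origin: centre of its underside, z up along the bore. Grasp across the outside.
- clamp_cap: bright aluminium knurled cap standing open side down, closed top with a smooth round inset, diameter 44, height 34 mm; blind bore from below, diameter 24, depth 26 mm; 0.12 kg. Origin: centre of its underside (the open end), z up. Grasp across the knurled outside. It goes over the pin and stands on the bearing.
- pack_stand: fixed round stand: dark steel disc, diameter 80, 10 mm thick, with an upright bright pin in its centre, diameter 8, rising 52 mm above the disc (the last 12 mm tapers to 3 mm). Origin: centre of its underside on the bench, z up along the pin.
- pack_seat (a point): centre of the top face of the round stand's disc, at the foot of the tall pin, 10 mm above the bench, z up. The master ring's underside belongs at height 0 above it, the bearing's at 20 mm, the cap's at 34 mm.
- ring_stand: fixed square stand: dark steel block 66 x 66, 12 mm thick, with an upright bright pin in its centre, diameter 8, rising 30 mm above the block (the last 12 mm tapers to 3 mm). Origin: centre of its underside on the bench, z up along the pin.
- ring_seat (a point): centre of the top face of the square block, at the foot of the short pin, 12 mm above the bench, z up. The small ring's underside belongs here.
- tape_roll: roll of yellowish tape lying flat, diameter 78, height 19 mm; a loose bystander, not to be moved. Origin: centre of its underside.
- grease_tin: round grease tin with a grey metal lid, diameter 63, height 43 mm; a loose bystander, not to be moved. Origin: centre of its underside.
There are look-alikes about, which are no part of the job. Leave any orange or yellow look-alike of the small_ring alone.

How it is judged:
By the outcome, as a careful person would: the job done as asked, in the order asked, and still so for the second after the job is handed in, with the robot touching nothing.
It also fails if it takes over 96 s, if anything falls off the work surface, if the arm or the gripper's body presses on something with over 40 N, if the wrist force passes 120 N, or if a joint passes its speed limit or range.

## Working session

There is one attempt and no reset: what is moved stays moved. The work goes in short steps, Python scripts to look and compute and a tool call to move; the robot and the scene stay as the last step left them, time stands still between calls to the robot, and variables do not carry over. Pictures are saved under pics/ and viewed, and the job is handed in when it is done.

Besides the shell and the picture viewer there is one more tool, called after "Emit:" as name(argument=value, ...), one argument or row to a line, values as JSON. send_rows: Moves the arm, as the interface text tells. Its arguments: {"type":"object","properties":{"moves":{"type":"array","items":{"type":"number"}}},"required":["moves"]}

```bash
mkdir -p pics
cat > h.py <<'E'
import numpy as np, cv2
from rig import read_state, capture
def save(n,tag):
    c=capture(n); cv2.imwrite(f'pics/{tag}.png',c['pixels'][:,:,::-1]); np.save(f'pics/{tag}.npy',c,allow_pickle=True); return c
def load(tag): return np.load(f'pics/{tag}.npy',allow_pickle=True).item()
def ray(c,u,v,fish=False):
    f=200/np.tan(np.radians(c['vertical_fov']/2)); x=(u-c['cx']);y=(v-c['cy'])
    if fish:
        r=np.hypot(x,y);th=r/f; d=np.array([np.sin(th)*x/max(r,1e-9),np.sin(th)*y/max(r,1e-9),np.cos(th)])
    else: d=np.array([x/f,y/f,1])
    R=cv2.Rodrigues(np.array(c['rvec'],float))[0]; t=np.array(c['tvec'],float).ravel()
    return -R.T@t, R.T@d
def pt(c,u,v,z,fish=False):
    o,d=ray(c,u,v,fish); return o+d*(z-o[2])/d[2]
def proj(c,P,fish=False):
    f=200/np.tan(np.radians(c['vertical_fov']/2)); R=cv2.Rodrigues(np.array(c['rvec'],float))[0]
    q=np.atleast_2d(P)@R.T+np.array(c['tvec'],float).ravel()
    if fish:
        r=np.hypot(q[:,0],q[:,1]); th=np.arctan2(r,q[:,2]); k=f*th/np.maximum(r,1e-9); return np.c_[c['cx']+k*q[:,0],c['cy']+k*q[:,1]]
    return np.c_[c['cx']+f*q[:,0]/q[:,2],c['cy']+f*q[:,1]/q[:,2]]
def circ(P,r,n=60):
    a=np.linspace(0,2*np.pi,n); return np.c_[P[0]+r*np.cos(a),P[1]+r*np.sin(a),np.full(n,P[2])]
E
python3 - <<'E'
from h import *
for n in ('top','side','wrist'):
    c=save(n,n+'0'); o,d=ray(c,c['cx'],c['cy']); print(n,c['vertical_fov'],o,d,c['cx'],c['cy'])
s=read_state(); print(s)
E
```

```text
top 53.154624262098956 [0.45239393 0.18897669 0.89659337] [ 0.07916041  0.01272063 -0.99678073] 319.3436463958564 203.81711607313565
side 55.04219469335666 [ 0.48908003 -0.48242808  0.54359047] [ 0.06298082  0.80982392 -0.58328264] 320.3116141645539 199.4442279051056
wrist 65.70646984690485 [ 0.2259697  -0.58773513  0.38555387] [-0.29708172 -0.06796121 -0.95243043] 321.52961253764204 202.67882353026843
{'time_s': 0.15, 'joint_positions': array([-8.68910827e+01,  3.02690102e+01,  8.21371182e+01, -1.01970998e-03,
        6.76918813e+01, -1.02259057e+01]), 'qvel': array([ 0.02757476, -0.04043455, -0.15585692, -0.0554165 ,  0.15227203,
       -0.01433236]), 'tau': array([ 4.28377052e-04, -4.40431595e+01, -1.76841563e+01,  6.34149229e-02,
        5.52704337e-02, -1.00187187e-04]), 'position': array([ 0.14415867, -0.60757827,  0.22178536]), 'tcp_rot': array([[ 9.73037329e-01,  2.30647663e-01, -1.09213538e-04],
       [ 2.30647510e-01, -9.73035874e-01,  1.70717911e-03],
       [ 2.87488181e-04, -1.68633883e-03, -9.99998537e-01]]), 'force': array([-0.28651589, -0.75503101,  0.91383181]), 'moment': array([0.0492954 , 0.00563208, 0.00152623]), 'opening': 1.0015079242258478}
```

View pics/top0.png

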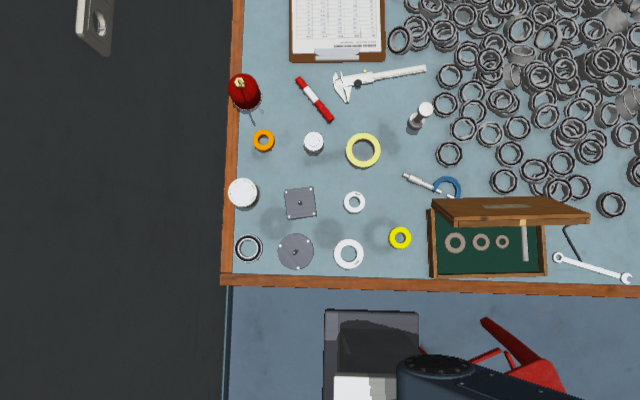

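View pics/side0.png

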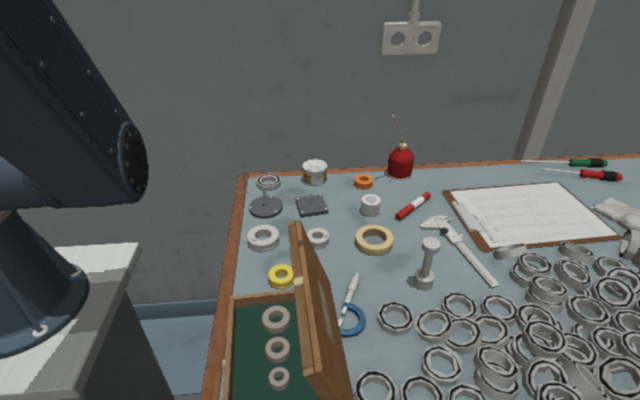

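View pics/wrist0.png

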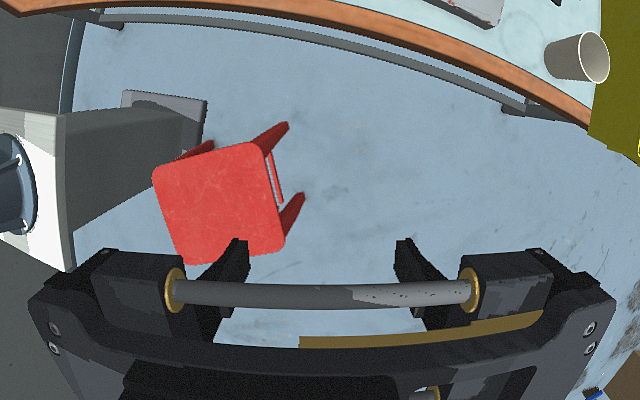

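Run:
```python
from h import *
c=load('top0')
I=c['pixels'][:,:,::-1]
cv2.imwrite('pics/crop1.png',cv2.resize(I[120:290,220:420],None,fx=4,fy=3.5*4/3.5*0.85,interpolation=cv2.INTER_CUBIC)[:, :800])
for n,u,v,z in [('master',348,253.5,.02),('bearing',248,248,.014),('small',354.5,202,.018),('cap',313.5,142,.034),('pack',295.5,251,.01),('ring',300,203,.012),('tape',363,150,.019),('tin',242,193,.043),('orange',263,140,.018),('yellow',400,237,.018),('edgeL',225,275,0),('edgeR',428,282,0),('caselidleft',433,205,.1)]:
    p=pt(c,u,v,z); print(n,p.round(4),np.hypot(p[0],p[1]).round(3))
d=load('side0'); J=d['pixels'][:,:,::-1]
cv2.imwrite('pics/crop2.png',cv2.resize(J[140:300,230:430],None,fx=4,fy=3.7,interpolation=cv2.INTER_CUBIC))
```

```text
master [0.4153 0.1347 0.02  ] 0.437
bearing [0.4206 0.3543 0.014 ] 0.55
small [0.5284 0.1229 0.018 ] 0.542
cap [0.6564 0.2167 0.034 ] 0.691
pack [0.417  0.2498 0.01  ] 0.486
ring [0.5233 0.2433 0.012 ] 0.577
tape [0.6448 0.1066 0.019 ] 0.654
tin [0.5388 0.3669 0.043 ] 0.652
orange [0.6617 0.3303 0.018 ] 0.74
yellow [0.4544 0.0219 0.018 ] 0.455
edgeL [0.359  0.4055 0.    ] 0.542
edgeR [ 0.3572 -0.0446  0.    ] 0.36
caselidleft [ 0.5197 -0.0273  0.1   ] 0.52
```

View pics/crop1.png

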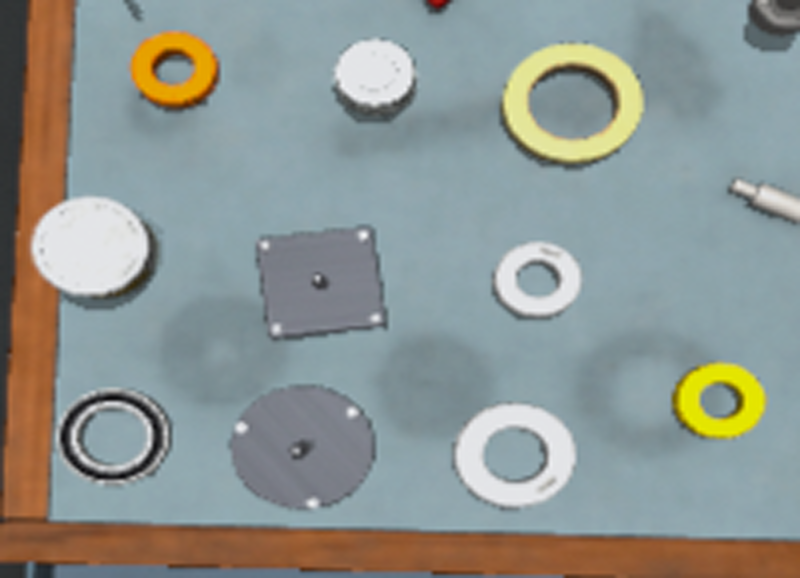

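View pics/crop2.png

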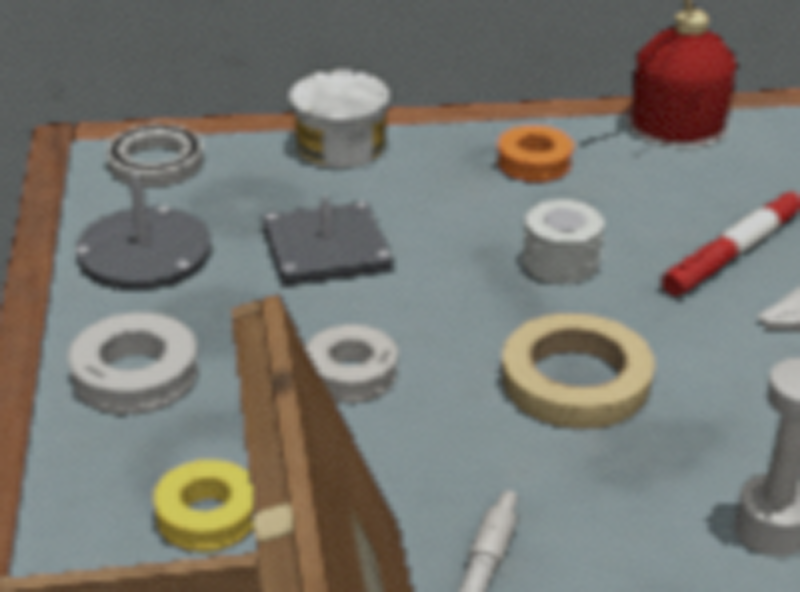

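Emit:
send_rows(
  moves=[0,0,0,0,0,4,1,0,0,0,0,0,4,1,0,0,0,4.0,2,0,1,0,0,0,4.0,2.5,0,1,0,0,0,4,3,0,1,0,0,0,4,3,0,1,0,0,0,4,3,0,1,0,0,0,4,3,0,1,0,0,0,4,3,0,1,0,0,0,4,3,0,1,0,0,0,3.5,3,0,1,0,0,0,0,4.5,0,1,0,0,0,0,4.5,0,1],
)

```text
time_s: 1.45
position: [0.4999, -0.2613, 0.3016]
tcp_rot: [[0.973, 0.231, -0.001], [0.231, -0.973, 0.001], [-0.001, -0.001, -1.0]]
force: [0.0, 1.0, 0.2]
opening: 1.002
```

Emit:
send_rows(
  moves=[0,0,7.7,-0.8,4.5,-0.5,1,0,0,7.7,-0.8,4.5,-0.5,1,0,0,7.7,-0.8,4.5,-0.5,1,0,0,7.7,-0.8,4.5,-0.5,1,0,0,7.7,-0.8,4.5,-0.5,1,0,0,7.7,-0.8,4,-0.5,1,0,0,7.7,-0.8,4,-0.5,1,0,0,7.7,-0.8,4,-0.5,1,0,0,7.7,-0.8,2,-0.5,1,0,0,7.5,-0.8,0,-0.5,1,0,0,0,0,0,0,1],
)

```text
time_s: 2.55
position: [0.4171, 0.1027, 0.2518]
tcp_rot: [[-0.004, 1.0, -0.003], [1.0, 0.004, -0.0], [-0.0, -0.003, -1.0]]
force: [0.2, -0.0, -0.2]
opening: 1.002
```

Run:
```python
from h import *
c=save('wrist','w1'); o,d=ray(c,c['cx'],c['cy'],True); s=read_state(); print(s['time_s'],s['position'],s['tcp_rot'].round(4),o,d,s['joint_positions'].round(1))
```

```text
2.6 [0.4185502  0.10219345 0.25229408] [[-7.e-04  1.e+00 -1.e-03]
 [ 1.e+00  7.e-04 -1.e-04]
 [-1.e-04 -1.e-03 -1.e+00]] [0.41709831 0.18759148 0.41564132] [-0.00236952 -0.30414834 -0.95262174] [ -1.2  12.7 106.3  -0.   61.   -1.2]
```

View pics/w1.png

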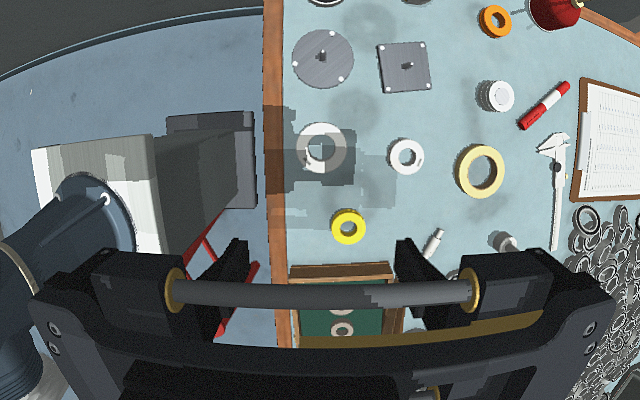

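Run:
```python
from h import *
c=load('w1');t=load('top0')
I=cv2.resize(c['pixels'][:,:,::-1],None,fx=4,fy=4,interpolation=cv2.INTER_CUBIC)
T=cv2.resize(t['pixels'][:,:,::-1],None,fx=4,fy=4,interpolation=cv2.INTER_CUBIC)
L=[('master',[.4153,.1347,.02],.033),('m',[.4153,.1347,.02],.0175),('bearing',[.4206,.3543,.014],.031),('small',[.5284,.1229,.018],.024),('cap',[.6564,.2167,.034],.022),('pack',[.417,.2498,.01],.04),('pin',[.417,.2498,.062],.002),('ring',[.5233,.2433,.012],.033),('pin',[.5233,.2433,.042],.002)]
for n,p,r in L:
    for im,cc,f in ((I,c,True),(T,t,False)):
        q=proj(cc,circ(p,r),f); cv2.polylines(im,[np.round((q+.5)*4*16-8).astype(np.int32)],True,(0,0,255),1,cv2.LINE_AA,4)
cv2.imwrite('pics/o1.png',I[0:800,1120:2120][:760,:][:,:][:, :1000] if 0 else cv2.resize(I[100:760,1120:1920],(800,600)) if 0 else I[120:720,1140:1840])
cv2.imwrite('pics/o2.png',T[540:1120,900:1500])
for f in (0,.0,):
  print([ (u,v,pt(t,u,v,0).round(3)) for u,v in ((227,200),(236,200),(300,273),(300,283))])
```

```text
[(227, 200, array([0.526, 0.409, 0.   ])), (236, 200, array([0.527, 0.389, 0.   ])), (300, 273, array([0.368, 0.239, 0.   ])), (300, 283, array([0.346, 0.238, 0.   ]))]
[(227, 200, array([0.526, 0.409, 0.   ])), (236, 200, array([0.527, 0.389, 0.   ])), (300, 273, array([0.368, 0.239, 0.   ])), (300, 283, array([0.346, 0.238, 0.   ]))]
```

View pics/o1.png

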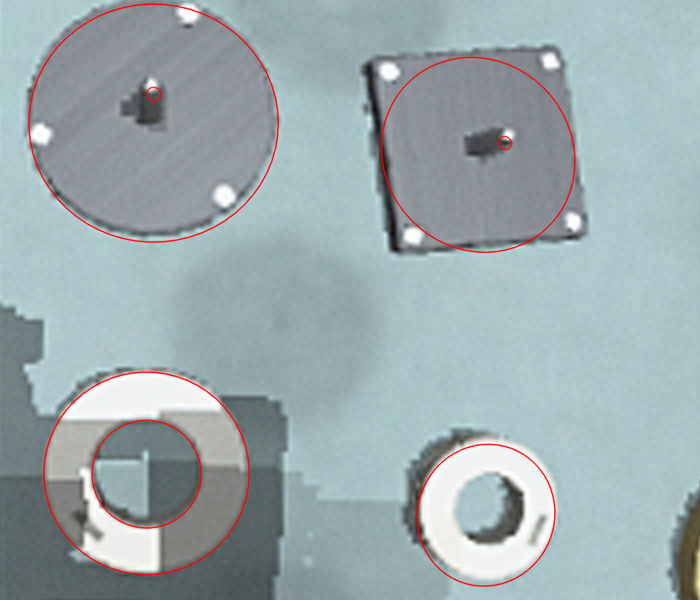

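View pics/o2.png

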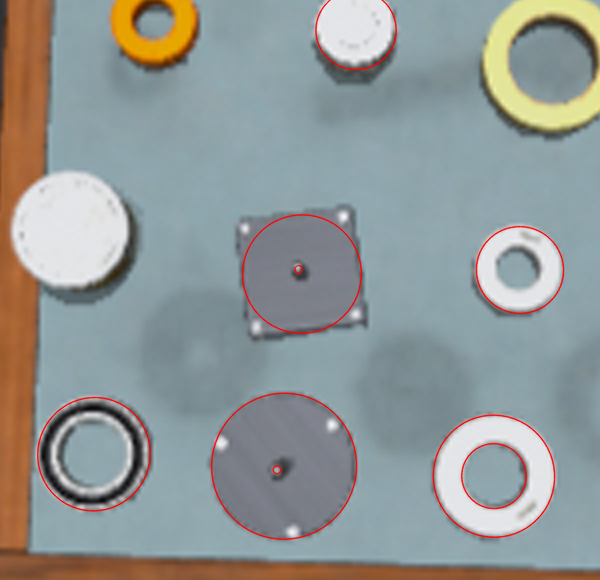

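Emit:
send_rows(
  moves=[0,0,-7.5,-0.1,1.1,-2,0.72,0,0,-7.5,-0.1,1.1,-4,0.72,0,0,-7.5,-0.1,1.1,-4,0.72,0,0,-7.5,0,0,-4,0.72,0,0,0,0,0,-2,0.72,0,0,0,0,0,0,0.72],
)

```text
time_s: 3.2
position: [0.4154, 0.1342, 0.0903]
tcp_rot: [[0.501, 0.865, -0.005], [0.865, -0.501, -0.0], [-0.003, -0.004, -1.0]]
force: [0.3, 0.5, 0.6]
opening: 0.862
```

Run:
```python
from h import *
c=save('wrist','w2'); s=read_state(); print(s['time_s'],s['position'].round(4),s['tcp_rot'].round(3).tolist(),s['opening'])
I=cv2.resize(c['pixels'][:,:,::-1],None,fx=2,fy=2,interpolation=cv2.INTER_CUBIC)
for n,p,r in [('m',[.4153,.135,.02],.033),('m',[.4153,.135,.02],.0175),('p',[.417,.2498,.01],.04),('p',[.417,.2498,.062],.002)]:
    q=proj(c,circ(p,r),True); cv2.polylines(I,[np.round((q+.5)*2*16-8).astype(np.int32)],True,(0,0,255),1,cv2.LINE_AA,4)
cv2.imwrite('pics/o3.png',I[0:600,240:1040])
```

```text
3.25 [0.4165 0.1343 0.0917] [[0.5, 0.866, -0.002], [0.866, -0.5, -0.0], [-0.001, -0.002, -1.0]] 0.8611981270328483
```

View pics/o3.png

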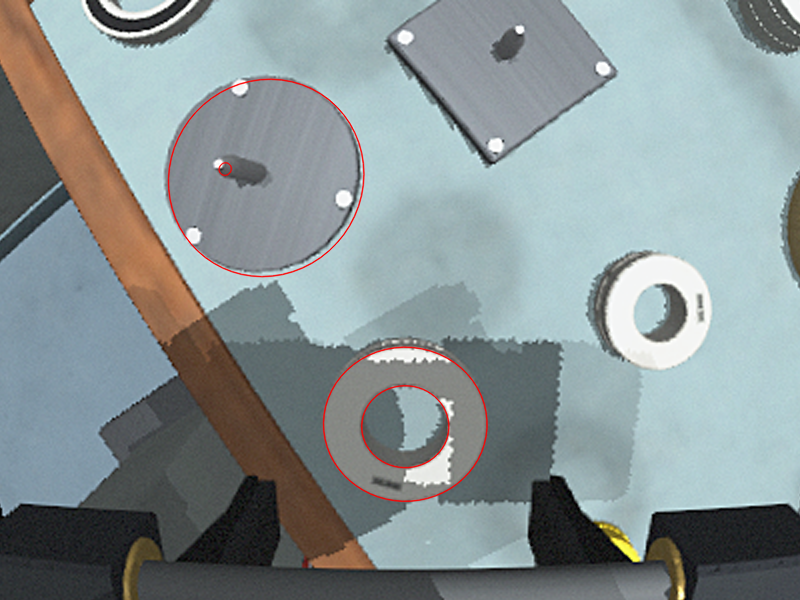

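Emit:
send_rows(
  moves=[0,0,0,-0.1,0.1,-3,0.72,0,0,0,0,0,-3,0.72,0,0,0,0,0,-1.5,0.72,0,0,0,0,0,-0.8,0.72,0,0,0,0,0,0,0.72,0,0,0,0,0,0,-1,0,0,0,0,0,0,-1,0,0,0,0,0,0,-1,0,0,0,0,0,0,-1,0,0,0,0,0,0,-1,0,0,0,0,0,0,-1],
)

```text
time_s: 4.35
position: [0.4162, 0.136, 0.0106]
tcp_rot: [[0.498, 0.867, 0.003], [0.867, -0.498, 0.0], [0.002, 0.002, -1.0]]
force: [0.8, -1.1, 7.4]
opening: 0.729
```

Emit:
send_rows(
  moves=[0,0,0,0,0,1,-1,0,0,0,0,0,2,-1,0,0,0,0,0,3,-1,0,0,0,0,0,3,-1,0,0,0,0,0,0,-1],
)

```text
time_s: 4.85
position: [0.4169, 0.1362, 0.1026]
tcp_rot: [[0.498, 0.867, 0.007], [0.867, -0.498, 0.0], [0.004, 0.006, -1.0]]
force: [0.9, 0.1, -4.2]
opening: 0.729
```

```bash
cat > look.py <<'E'
import sys
from h import *
def look(tag,circs,crop=(0,300,120,520),s=2,cam='wrist',raw=False):
    c=save(cam,tag); st=read_state(); print(st['time_s'],st['position'].round(4),st['tcp_rot'].round(3).tolist(),round(float(st['opening']),3),st['force'].round(1))
    I=cv2.resize(c['pixels'][:,:,::-1],None,fx=s,fy=s,interpolation=cv2.INTER_CUBIC)
    for p,r in circs:
        q=proj(c,circ(p,r),cam=='wrist'); cv2.polylines(I,[np.round((q+.5)*s*16-8).astype(np.int32)],True,(0,0,255),1,cv2.LINE_AA,4)
    a,b,e,f=crop; cv2.imwrite(f'pics/{tag}_o.png',I[a*s:b*s,e*s:f*s]); return c
E
python3 - <<'E'
from look import *
s=read_state()['position']
look('w3',[([.4165,.251,.01],.04),([.4165,.251,.062],.002),([.4153,.135,s[2]+.012],.033)])
E
```

```text
4.9 [0.416  0.136  0.1011] [[0.498, 0.867, 0.004], [0.867, -0.498, 0.0], [0.002, 0.003, -1.0]] 0.724 [ 0.3 -0.1 -3.9]
```

View pics/w3_o.png

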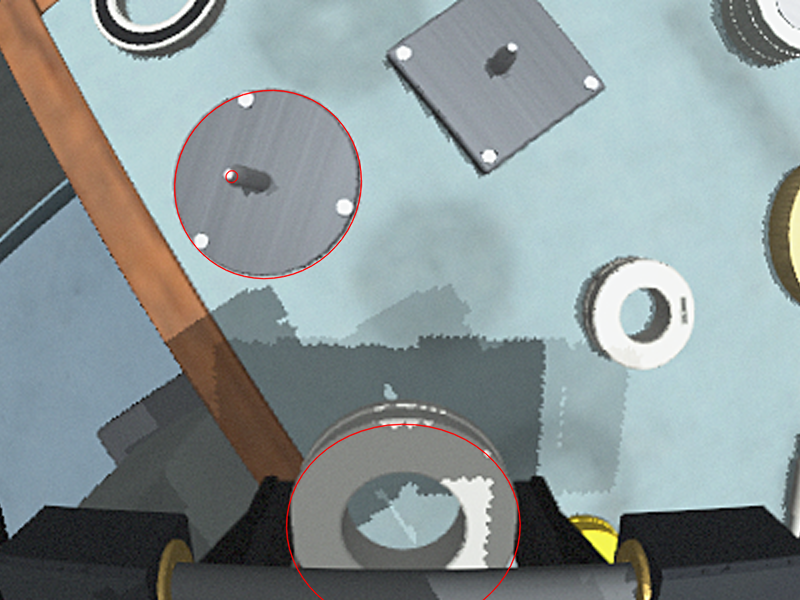

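Emit:
send_rows(
  moves=[0,0,0,0,3,0,-1,0,0,0,0,4,0,-1,0,0,0,0,3,0,-1,0,0,0,0,1.5,0,-1,0,0,0,0,0,0,-1,0,0,0,0,0,0,-1],
)

```text
time_s: 5.5
position: [0.4137, 0.2504, 0.0982]
tcp_rot: [[0.497, 0.868, -0.003], [0.868, -0.497, -0.001], [-0.003, -0.002, -1.0]]
force: [-0.8, 0.2, -4.1]
opening: 0.726
```

Run:
```python
from look import *
look('w4',[([.4165,.251,.01],.04),([.4165,.251,.062],.002)])
look('s4',[([.4165,.251,.01],.04),([.4165,.251,.062],.004)],(140,260,220,340),5,'side')
look('t4',[([.4165,.251,.01],.04),([.4165,.251,.062],.004)],(180,300,230,350),5,'top')
```

```text
5.55 [0.4139 0.2501 0.0984] [[0.498, 0.867, -0.003], [0.867, -0.498, -0.001], [-0.003, -0.002, -1.0]] 0.728 [ 0.1 -0.6 -4. ]
5.6 [0.4143 0.2499 0.0987] [[0.498, 0.867, -0.003], [0.867, -0.499, -0.001], [-0.002, -0.002, -1.0]] 0.726 [-0.6 -0.4 -3.5]
5.65 [0.4146 0.2498 0.0989] [[0.499, 0.867, -0.002], [0.867, -0.499, -0.001], [-0.002, -0.001, -1.0]] 0.73 [ 0.5  0.2 -4.4]
```

View pics/w4_o.png

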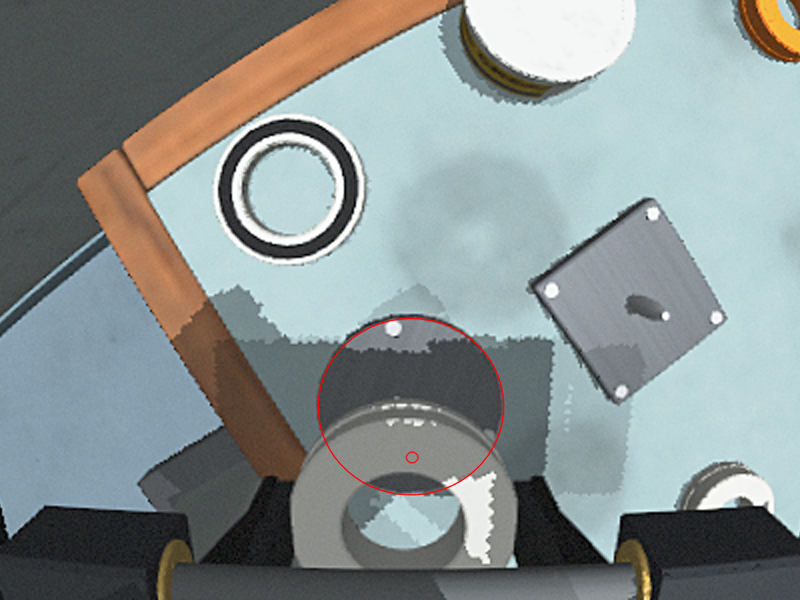

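View pics/s4_o.png

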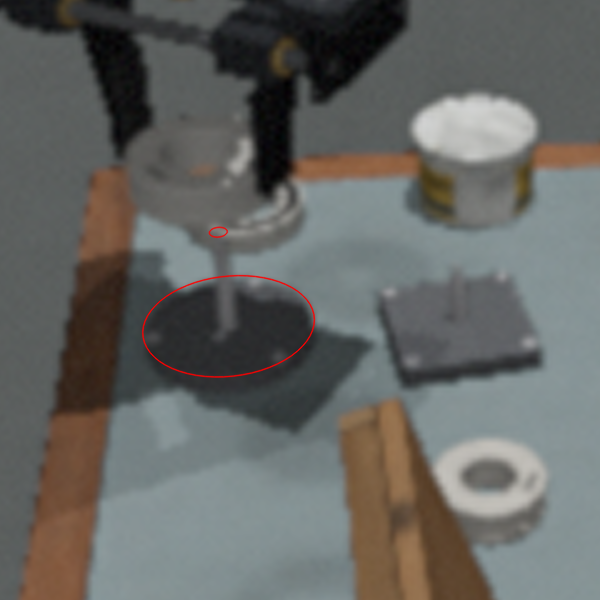

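View pics/t4_o.png

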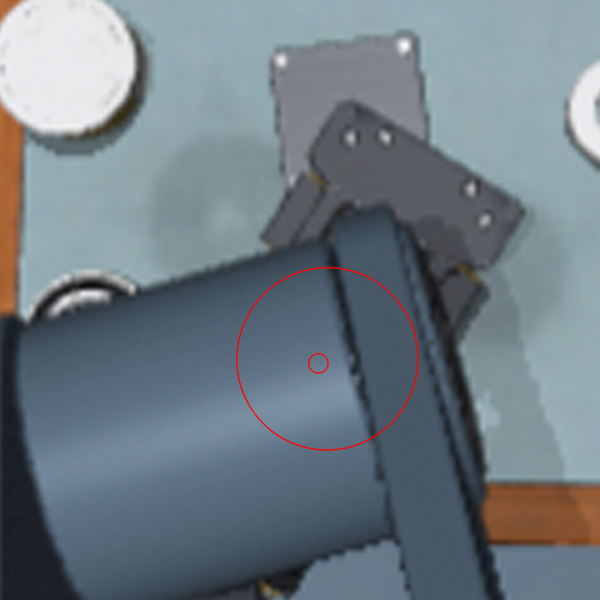

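Emit:
send_rows(
  moves=[0,0,0,0,0,-2,-1,0,0,0,0,0,-2,-1,0,0,0,0,0,0,-1,0,0,0,0,0,0,-1,0,0,0,0,0,0,-1,0,0,0,0,0,0,-1],
)

```text
time_s: 6.25
position: [0.4159, 0.251, 0.0604]
tcp_rot: [[0.498, 0.867, 0.002], [0.867, -0.498, 0.001], [0.001, 0.001, -1.0]]
force: [-0.0, 0.3, -3.3]
opening: 0.729
```

Run:
```python
from look import *
look('s5',[],(140,260,220,340),5,'side')
look('w5',[([.4165,.251,.01],.04)],(100,300,200,440),3)
```

```text
6.3 [0.4158 0.251  0.0604] [[0.498, 0.867, 0.002], [0.867, -0.498, 0.001], [0.001, 0.001, -1.0]] 0.732 [ 0.6 -0.1 -2.8]
6.35 [0.4157 0.251  0.0603] [[0.498, 0.867, 0.001], [0.867, -0.498, 0.0], [0.001, 0.001, -1.0]] 0.727 [-0.4 -0.9 -4.1]
```

View pics/s5_o.png

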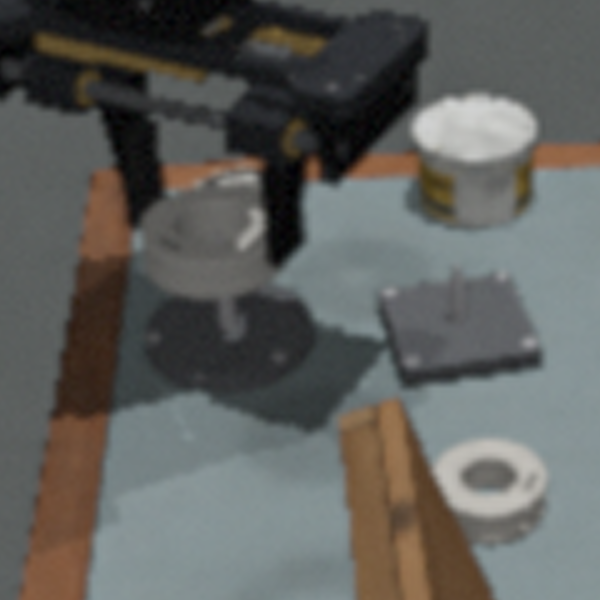

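View pics/w5_o.png

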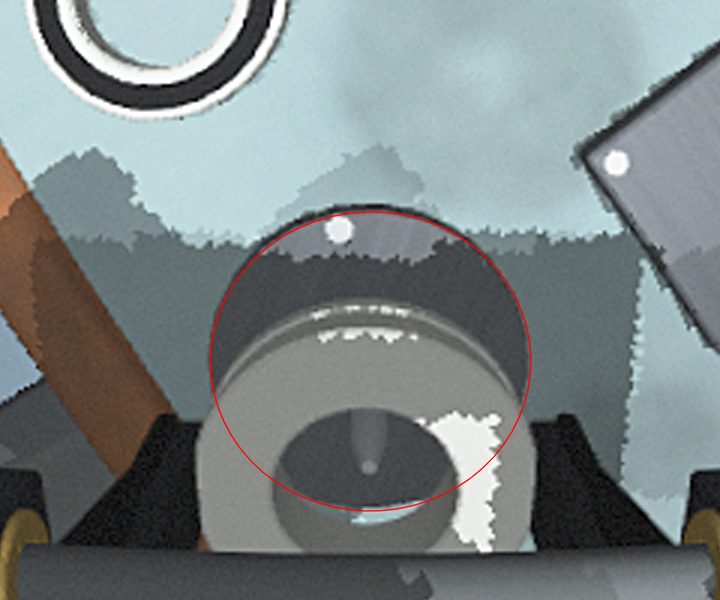

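Emit:
send_rows(
  moves=[0,0,0,0,0,-1.5,-1,0,0,0,0,0,-1.5,-1,0,0,0,0,0,-0.5,-1,0,0,0,0,0,-0.2,-1,0,0,0,0,0,-0.1,-1,0,0,0,0,0,0,-1,0,0,0,0,0,0,-1],
)

```text
time_s: 7.05
position: [0.4155, 0.251, 0.022]
tcp_rot: [[0.498, 0.867, 0.001], [0.867, -0.498, 0.0], [0.001, 0.001, -1.0]]
force: [-0.7, 0.1, -4.3]
opening: 0.726
```

Emit:
send_rows(
  moves=[0,0,0,0,0,-0.1,-1,0,0,0,0,0,0,-1,0,0,0,0,0,0,-1],
)

```text
time_s: 7.35
position: [0.4154, 0.2509, 0.0207]
tcp_rot: [[0.498, 0.867, 0.0], [0.867, -0.498, 0.0], [0.0, 0.0, -1.0]]
force: [0.5, 0.3, -2.9]
opening: 0.729
```

Emit:
send_rows(
  moves=[0,0,0,0,0,-0.1,-1,0,0,0,0,0,0,-1,0,0,0,0,0,0,-1],
)

```text
time_s: 7.65
position: [0.4154, 0.2509, 0.0206]
tcp_rot: [[0.498, 0.867, 0.001], [0.867, -0.498, 0.0], [0.001, 0.001, -1.0]]
force: [-1.2, -0.7, 7.0]
opening: 0.726
```

Run:
```python
from look import *
look('s6',[([.4165,.251,.03],.033)],(140,260,220,340),5,'side')
```

```text
7.7 [0.4153 0.251  0.0206] [[0.498, 0.867, 0.001], [0.867, -0.498, 0.0], [0.001, 0.001, -1.0]] 0.73 [-1.6 -0.3  6.6]
```

View pics/s6_o.png

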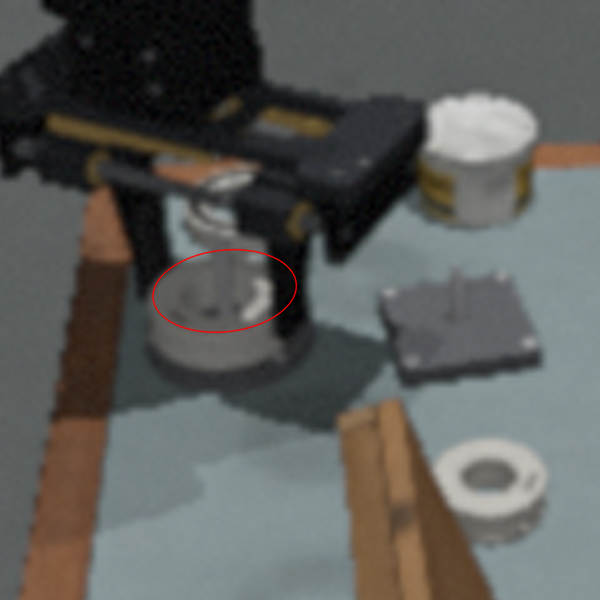

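Emit:
send_rows(
  moves=[0,0,0,0,0,0,0.72,0,0,0,0,0,0,0.72,0,0,0,0,0,0,0.72,0,0,0,0,0,2,0.72,0,0,0,0,0,4,0.72,0,0,0,0,0,4,0.72,0,0,0,0,0,2,0.72,0,0,0,0,3,0,0.72,0,0,0,0.2,4,0,0.72,0,0,0,0.2,3.3,0,0.72,0,0,0,0,0,0,0.72,0,0,0,0,0,0,0.72],
)

```text
time_s: 8.9
position: [0.4185, 0.354, 0.1391]
tcp_rot: [[0.496, 0.868, -0.001], [0.868, -0.496, -0.001], [-0.001, -0.0, -1.0]]
force: [0.6, 0.8, 0.2]
opening: 0.862
```

Run:
```python
from look import *
look('w7',[([.4206,.3543,.014],.031),([.4206,.3543,.014],.0175)])
look('t7',[([.4206,.3543,.014],.031),([.4165,.251,.03],.033)],(180,300,220,360),5,'top')
look('s7',[([.4206,.3543,.014],.031),([.4165,.251,.03],.033)],(140,260,220,340),5,'side')
```

```text
8.95 [0.4183 0.3532 0.139 ] [[0.497, 0.868, -0.002], [0.868, -0.497, -0.001], [-0.002, -0.001, -1.0]] 0.863 [ 1.  -0.2  0.3]
9.0 [0.4185 0.3528 0.1391] [[0.498, 0.867, -0.002], [0.867, -0.498, -0.001], [-0.002, -0.001, -1.0]] 0.858 [ 0.  -0.6  0.2]
9.05 [0.4186 0.3526 0.1392] [[0.499, 0.867, -0.002], [0.867, -0.499, -0.001], [-0.002, -0.001, -1.0]] 0.859 [-0.4  0.5  0.1]
```

View pics/w7_o.png

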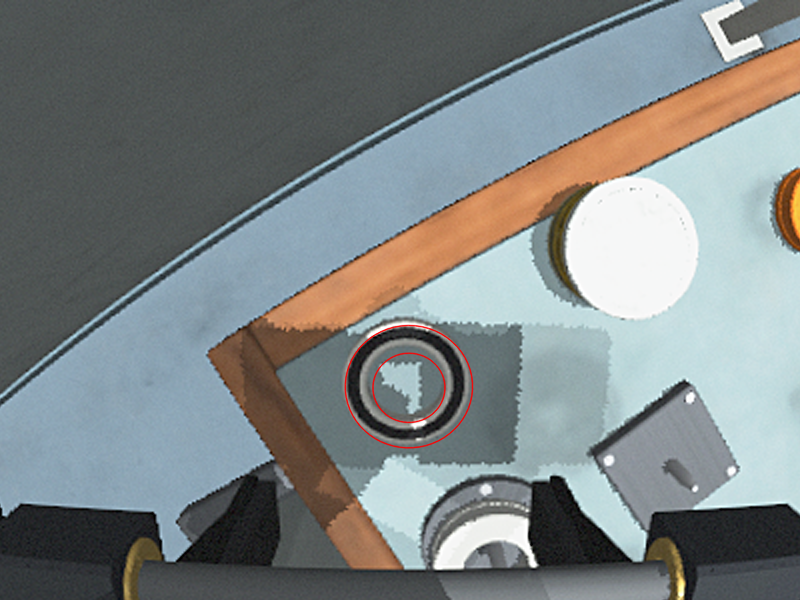

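View pics/t7_o.png

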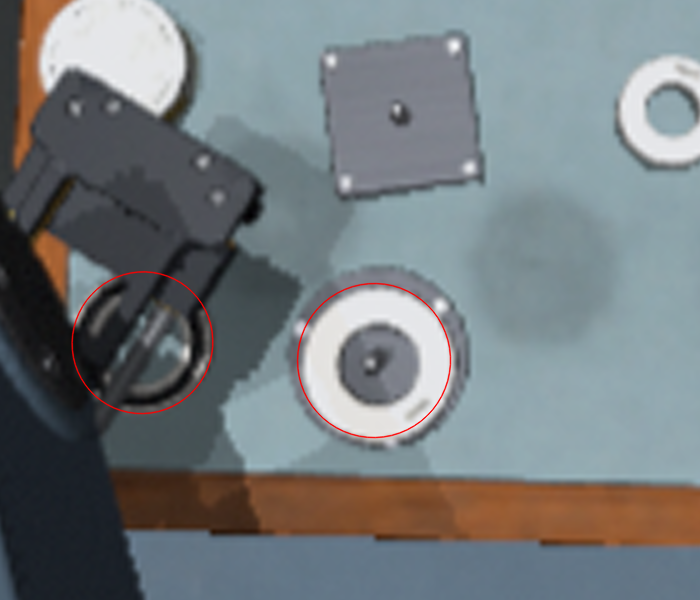

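View pics/s7_o.png

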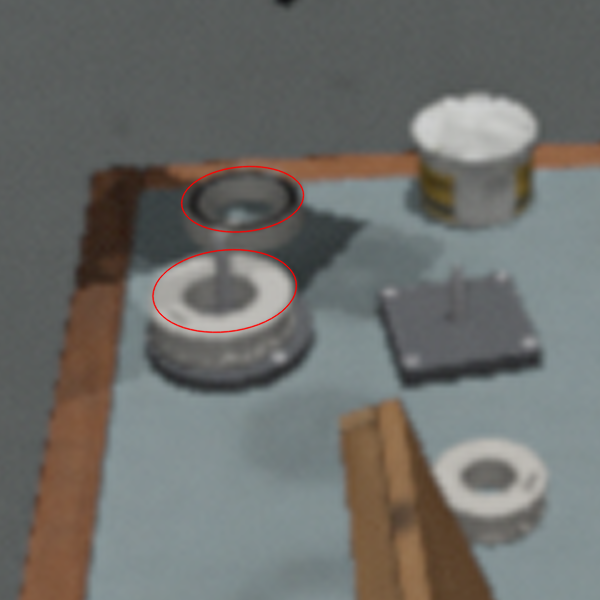

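Run:
```python
from look import *
for tag,box in(('w7',(140,240,270,380)),('w4',(40,150,200,320))):
    c=load(tag);s=6
    I=cv2.resize(c['pixels'][:,:,::-1],None,fx=s,fy=s,interpolation=cv2.INTER_CUBIC)
    I=np.clip((I/255.)**.6*255,0,255).astype(np.uint8)
    for p,r in [([.4206,.3543,.014],.031),([.4206,.3543,.014],.0175)]:
        q=proj(c,circ(p,r),True); cv2.polylines(I,[np.round((q+.5)*s*16-8).astype(np.int32)],True,(0,0,255),1,cv2.LINE_AA,4)
    a,b,e,f=box; cv2.imwrite(f'pics/{tag}_z.png',I[a*s:b*s,e*s:f*s])
```

```text
(no output)
```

View pics/w7_z.png

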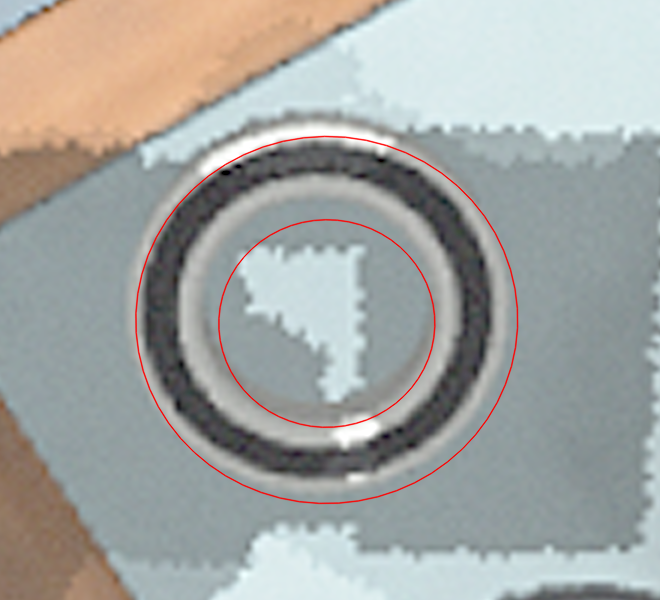

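View pics/w4_z.png

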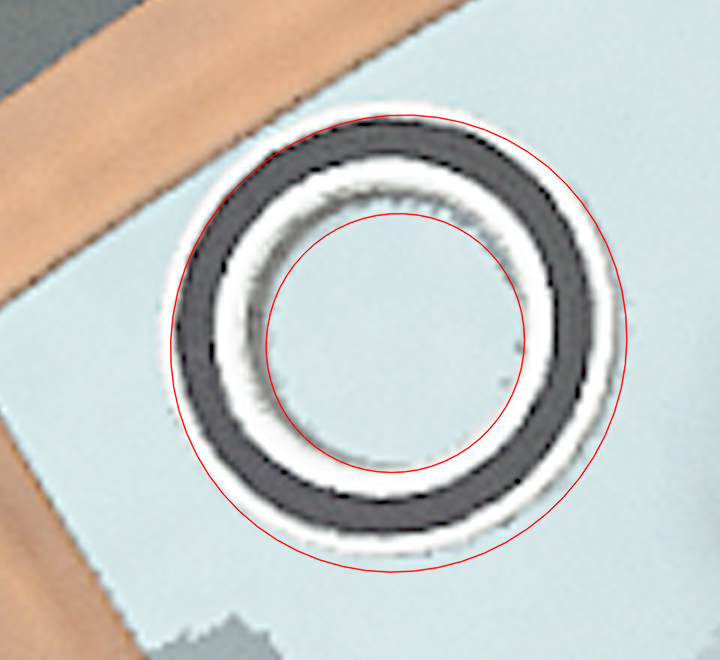

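Emit:
send_rows(
  moves=[0,0,0,0.1,0.4,-2,0.72,0,0,0,0,0,-4,0.72,0,0,0,0,0,-3,0.72,0,0,0,0,0,0,0.72,0,0,0,0,0,0,0.72,0,0,0,0,0,0,0.72,0,0,0,0,0,0,0.72],
)

```text
time_s: 9.75
position: [0.4214, 0.3583, 0.0513]
tcp_rot: [[0.498, 0.867, 0.003], [0.867, -0.498, 0.002], [0.003, 0.002, -1.0]]
force: [-0.3, 0.2, 0.1]
opening: 0.858
```

Emit:
send_rows(
  moves=[0,0,0,-0.1,-0.15,0,0.72,0,0,0,0,0,0,0.72,0,0,0,0,0,0,0.72],
)

```text
time_s: 10.05
position: [0.4193, 0.3565, 0.0501]
tcp_rot: [[0.498, 0.867, 0.001], [0.867, -0.498, 0.0], [0.001, 0.0, -1.0]]
force: [1.1, 0.1, -0.6]
opening: 0.859
```

Run:
```python
from look import *
look('w8',[([.4206,.3568,.014],.031),([.4206,.3568,.0],.0175)],(120,300,200,440),3)
```

```text
10.1 [0.4193 0.3565 0.0499] [[0.498, 0.867, 0.0], [0.867, -0.498, 0.0], [0.0, 0.0, -1.0]] 0.856 [ 0.4  0.3 -0.8]
```

View pics/w8_o.png

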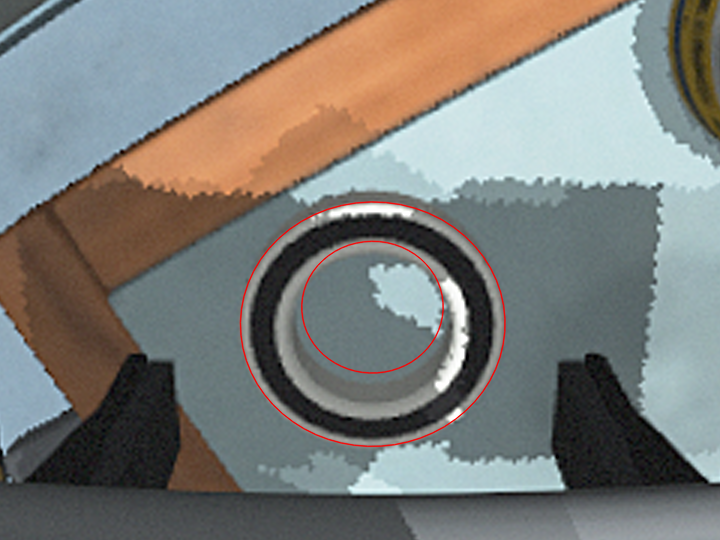

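Emit:
send_rows(
  moves=[0,0,0,0.1,0,-2,0.72,0,0,0,0,0,-1.5,0.72,0,0,0,0,0,-0.6,0.72,0,0,0,0,0,-0.4,0.72,0,0,0,0,0,0,0.72,0,0,0,0,0,0,0.72],
)

```text
time_s: 10.7
position: [0.4205, 0.3566, 0.0049]
tcp_rot: [[0.498, 0.867, 0.001], [0.867, -0.498, 0.0], [0.001, 0.0, -1.0]]
force: [-1.7, -0.3, 0.5]
opening: 0.86
```

Emit:
send_rows(
  moves=[0,0,0,0,0,0,-1,0,0,0,0,0,0,-1,0,0,0,0,0,0,-1,0,0,0,0,0,0,-1,0,0,0,0,0,0,-1,0,0,0,0,0,0,-1],
)

```text
time_s: 11.3
position: [0.4205, 0.3566, 0.005]
tcp_rot: [[0.498, 0.867, 0.001], [0.867, -0.498, 0.0], [0.001, 0.0, -1.0]]
force: [-0.9, -0.4, 4.0]
opening: 0.699
```

Emit:
send_rows(
  moves=[0,0,0,0,0,1,-1,0,0,0,0,0,2,-1,0,0,0,0,0,4,-1,0,0,0,0,0,4,-1,0,0,0,0,0,0,-1,0,0,0,0,0,0,-1,0,0,0,0,0,0,-1],
)

```text
time_s: 12.0
position: [0.419, 0.3557, 0.1135]
tcp_rot: [[0.498, 0.867, -0.003], [0.867, -0.498, -0.001], [-0.003, -0.002, -1.0]]
force: [0.5, -0.5, -1.8]
opening: 0.693
```

Run:
```python
from look import *
look('w9',[],(120,300,200,440),3)
look('s9',[],(120,250,220,350),5,'side')
```

```text
12.05 [0.4189 0.3556 0.1132] [[0.498, 0.867, -0.003], [0.867, -0.498, -0.002], [-0.003, -0.002, -1.0]] 0.699 [-0.1 -0.1 -2.3]
12.1 [0.419  0.3557 0.113 ] [[0.498, 0.867, -0.003], [0.867, -0.498, -0.002], [-0.003, -0.002, -1.0]] 0.699 [ 0.3  1.1 -2.2]
```

View pics/w9_o.png

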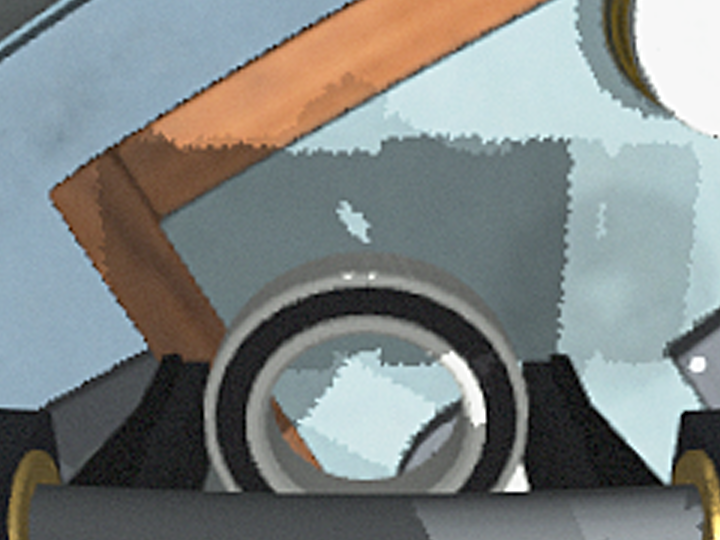

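View pics/s9_o.png

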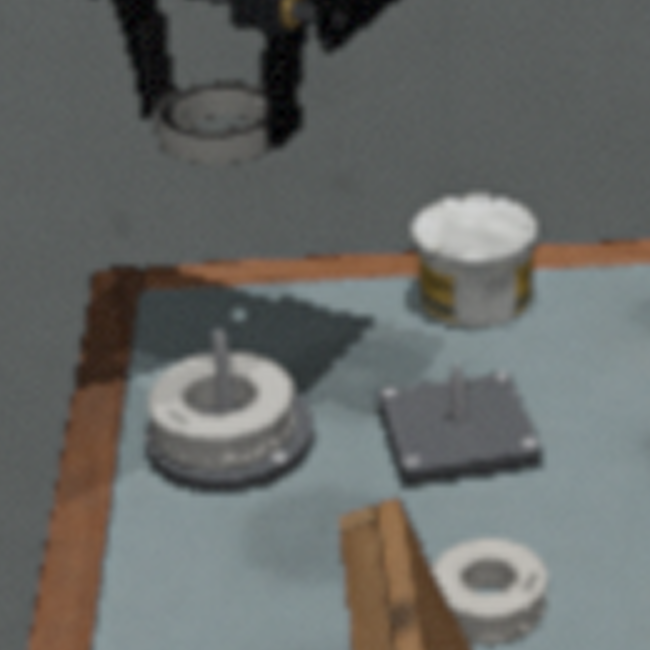

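Emit:
send_rows(
  moves=[0,0,0,0,-3,0,-1,0,0,0,-0.2,-4,0,-1,0,0,0,-0.25,-3.5,0,-1,0,0,0,0,0,0,-1,0,0,0,0,0,0,-1,0,0,0,0,0,-2,-1,0,0,0,0,0,-2,-1,0,0,0,0,0,0,-1,0,0,0,0,0,0,-1,0,0,0,0,0,0,-1,0,0,0,0,0,0,-1],
)

```text
time_s: 13.2
position: [0.4163, 0.2519, 0.0753]
tcp_rot: [[0.497, 0.867, 0.002], [0.867, -0.497, 0.001], [0.001, 0.001, -1.0]]
force: [0.1, 0.3, -1.3]
opening: 0.702
```

Run:
```python
from look import *
look('w10',[([.4165,.251,.01],.04),([.416,.251,.03],.033)],(120,300,200,440),3)
look('s10',[],(140,260,220,340),5,'side')
```

```text
13.25 [0.4162 0.2518 0.0753] [[0.498, 0.867, 0.002], [0.867, -0.498, 0.001], [0.001, 0.001, -1.0]] 0.7 [ 0.5  0.3 -1.9]
13.3 [0.4161 0.2517 0.0752] [[0.498, 0.867, 0.001], [0.867, -0.498, 0.0], [0.001, 0.001, -1.0]] 0.698 [-0.9  0.5 -0.1]
```

View pics/w10_o.png

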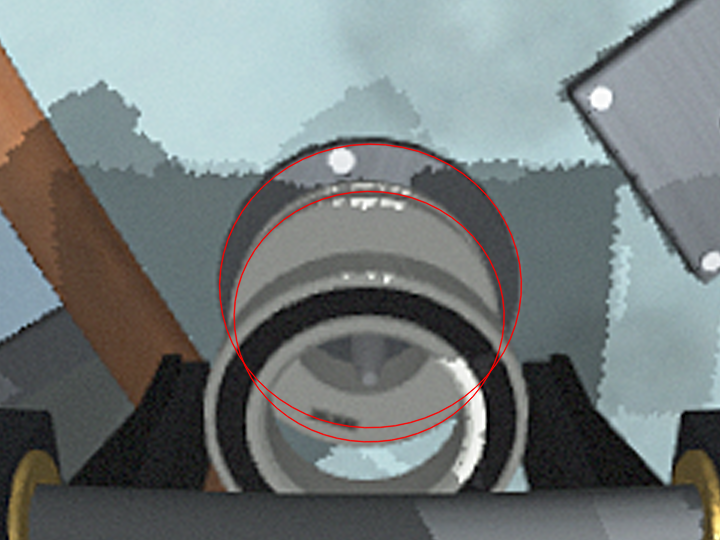

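View pics/s10_o.png

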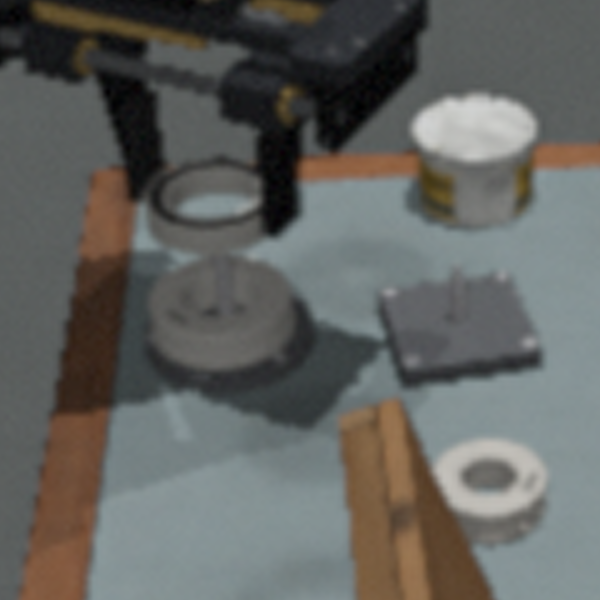

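Emit:
send_rows(
  moves=[0,0,0,0,0.1,-1.5,-1,0,0,0,0,0,-1.5,-1,0,0,0,0,0,-0.5,-1,0,0,0,0,0,-0.2,-1,0,0,0,0,0,-0.1,-1,0,0,0,0,0,0,-1,0,0,0,0,0,0,-1],
)

```text
time_s: 14.0
position: [0.4161, 0.2525, 0.037]
tcp_rot: [[0.498, 0.867, 0.001], [0.867, -0.498, 0.0], [0.001, 0.001, -1.0]]
force: [-0.6, 0.6, -0.8]
opening: 0.699
```

Emit:
send_rows(
  moves=[0,0,0,0,0,-0.1,-1,0,0,0,0,0,0,-1,0,0,0,0,0,0,-1,0,0,0,0,0,0,-1],
)

```text
time_s: 14.4
position: [0.4157, 0.2524, 0.0356]
tcp_rot: [[0.498, 0.867, 0.0], [0.867, -0.498, 0.0], [0.0, 0.0, -1.0]]
force: [-0.5, 0.5, -1.0]
opening: 0.699
```

Emit:
send_rows(
  moves=[0,0,0,0,0,-0.1,-1,0,0,0,0,0,0,-1,0,0,0,0,0,0,-1],
)

```text
time_s: 14.7
position: [0.4158, 0.2524, 0.0349]
tcp_rot: [[0.498, 0.867, 0.0], [0.867, -0.498, 0.0], [0.0, 0.0, -1.0]]
force: [-0.7, -0.7, 4.5]
opening: 0.701
```

Emit:
send_rows(
  moves=[0,0,0,0,0,0,0.72,0,0,0,0,0,0,0.72,0,0,0,0,0,0,0.72,0,0,0,0,0,1,0.72,0,0,0,0,0,3,0.72,0,0,0,0,0,4,0.72,0,0,0,0,0,4,0.72,0,0,-7.5,3,-0.5,0,0.72,0,0,-7.5,3,-0.5,0,0.72,0,0,-7.5,3,-0.5,0,0.72,0,0,-7.5,3,-0.5,0,0.5,0,0,-7.5,3,-0.5,0,0.35,0,0,-7.5,3,-0.5,0,0.35,0,0,-7.5,2,0,0,0.35,0,0,-7.5,0,0,0,0.35,0,0,0,0,0,0,0.35,0,0,0,0,0,0,0.35],
)

```text
time_s: 16.4
position: [0.615, 0.2223, 0.1547]
tcp_rot: [[1.0, 0.005, -0.001], [0.005, -1.0, -0.0], [-0.001, 0.0, -1.0]]
force: [-0.6, -0.4, -0.1]
opening: 0.674
```

Run:
```python
from look import *
look('w11',[([.6564,.2185,.034],.022),([.6564,.2185,0],.022)],(0,300,120,520),2)
look('s11',[],(140,260,220,340),5,'side')
look('t11',[([.6564,.2185,.034],.022),([.417,.2524,.044],.031),([.417,.2524,.062],.003)],(180,300,220,360),5,'top')
```

```text
16.45 [0.6149 0.2224 0.1547] [[1.0, 0.005, -0.001], [0.005, -1.0, -0.0], [-0.001, 0.0, -1.0]] 0.677 [ 0.3 -0.7  0.5]
16.5 [0.615  0.2225 0.1548] [[1.0, 0.005, -0.001], [0.005, -1.0, -0.0], [-0.001, 0.0, -1.0]] 0.675 [-0.3 -0.3 -0.4]
16.55 [0.6151 0.2225 0.1548] [[1.0, 0.004, -0.0], [0.004, -1.0, -0.0], [-0.0, 0.0, -1.0]] 0.672 [0.1 0.6 0.5]
```

View pics/w11_o.png

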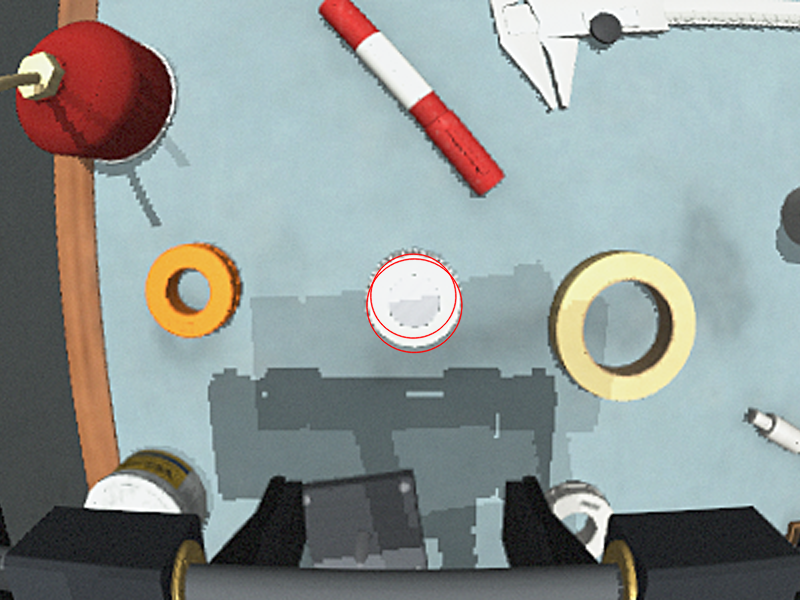

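View pics/s11_o.png

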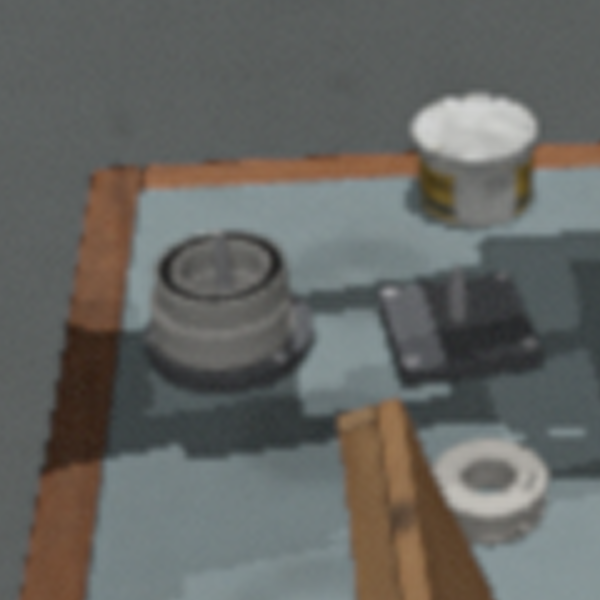

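View pics/t11_o.png

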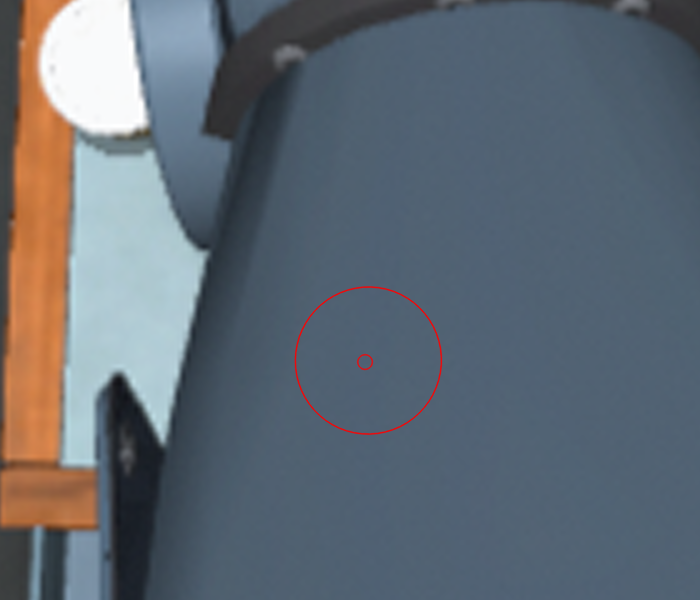

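Emit:
send_rows(
  moves=[0,0,0,2,-0.2,-1,0.35,0,0,0,2.3,-0.2,-3,0.35,0,0,0,0,0,-4,0.35,0,0,0,0,0,-1.5,0.35,0,0,0,0,0,0,0.35,0,0,0,0,0,0,0.35,0,0,0,0,0,0,0.35,0,0,0,0,0,0,0.35],
)

```text
time_s: 17.35
position: [0.6599, 0.2188, 0.0618]
tcp_rot: [[1.0, 0.003, 0.004], [0.003, -1.0, 0.001], [0.004, -0.001, -1.0]]
force: [0.5, 0.4, 0.3]
opening: 0.679
```

Run:
```python
from look import *
look('w12',[([.658,.2185,.034],.022),([.658,.2185,0],.022)],(120,300,200,440),3)
```

```text
17.4 [0.6597 0.2187 0.0615] [[1.0, 0.003, 0.003], [0.003, -1.0, 0.001], [0.003, -0.0, -1.0]] 0.678 [-0.4  0.6 -0.1]
```

View pics/w12_o.png

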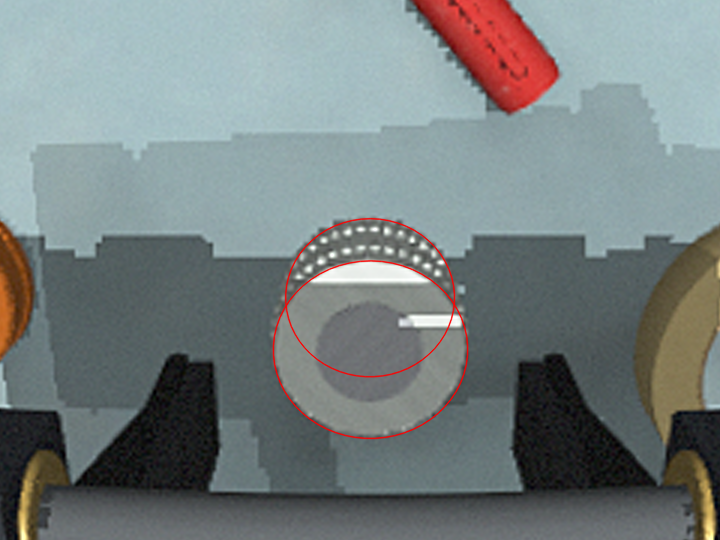

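Emit:
send_rows(
  moves=[0,0,0,0,0,-2,0.35,0,0,0,0,0,-2,0.35,0,0,0,0,0,-1,0.35,0,0,0,0,0,0,0.35,0,0,0,0,0,0,0.35,0,0,0,0,0,0,0.35,0,0,0,0,0,0,-1,0,0,0,0,0,0,-1,0,0,0,0,0,0,-1,0,0,0,0,0,0,-1,0,0,0,0,0,0,-1,0,0,0,0,0,0,-1],
)

```text
time_s: 18.6
position: [0.659, 0.2184, 0.0101]
tcp_rot: [[1.0, 0.003, 0.001], [0.003, -1.0, 0.0], [0.001, -0.0, -1.0]]
force: [-0.1, -1.1, 2.8]
opening: 0.496
```

Emit:
send_rows(
  moves=[0,0,0,0,0,1,-1,0,0,0,0,0,3,-1,0,0,0,0,0,4,-1,0,0,0,0,0,4,-1,0,0,0,0,0,1,-1,0,0,0,0,0,0,-1,0,0,0,0,0,0,-1],
)

```text
time_s: 19.3
position: [0.6573, 0.2181, 0.1379]
tcp_rot: [[1.0, 0.002, -0.003], [0.002, -1.0, -0.001], [-0.003, 0.001, -1.0]]
force: [-0.5, 0.5, -2.2]
opening: 0.493
```

Emit:
send_rows(
  moves=[0,0,0,-3,0.4,0,-1,0,0,0,-4,0.6,0,-1,0,0,0,-4,0.6,0,-1,0,0,0,-4,0.6,0,-1,0,0,0,-4,0.6,0,-1,0,0,0,-3.1,0.5,0,-1,0,0,0,-2,0.1,0,-1,0,0,0,0,0,-1,-1,0,0,0,0,0,-1,-1,0,0,0,0,0,-1,-1,0,0,0,0,0,0,-1,0,0,0,0,0,0,-1,0,0,0,0,0,0,-1,0,0,0,0,0,0,-1],
)

```text
time_s: 20.7
position: [0.4183, 0.2524, 0.1098]
tcp_rot: [[1.0, 0.002, 0.001], [0.002, -1.0, 0.0], [0.001, -0.0, -1.0]]
force: [0.4, 0.2, -0.6]
opening: 0.495
```

Run:
```python
from look import *
look('w13',[([.417,.252,.01],.04),([.4158,.2524,.044],.031)],(120,300,200,440),3)
look('s13',[],(140,260,220,340),5,'side')
```

```text
20.75 [0.4181 0.2524 0.1099] [[1.0, 0.002, 0.001], [0.002, -1.0, 0.0], [0.001, -0.0, -1.0]] 0.494 [ 0.  -0.4 -1.4]
20.8 [0.4181 0.2524 0.1099] [[1.0, 0.002, 0.001], [0.002, -1.0, 0.0], [0.001, -0.0, -1.0]] 0.49 [-0.3 -0.4 -1.2]
```

View pics/w13_o.png

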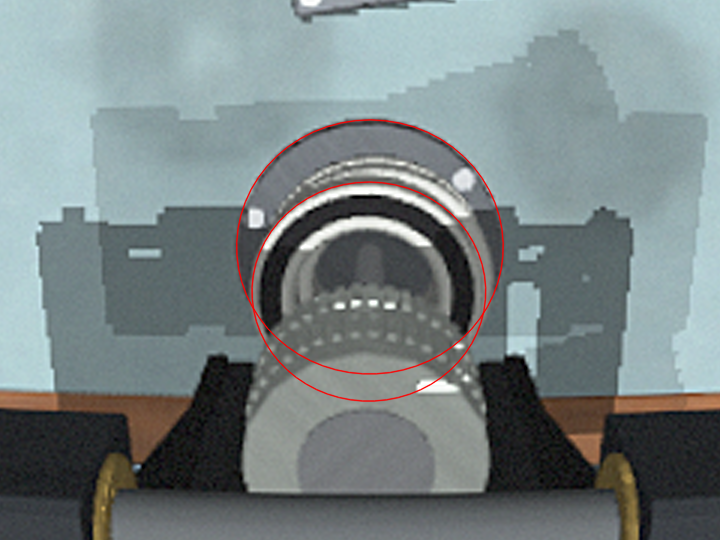

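View pics/s13_o.png

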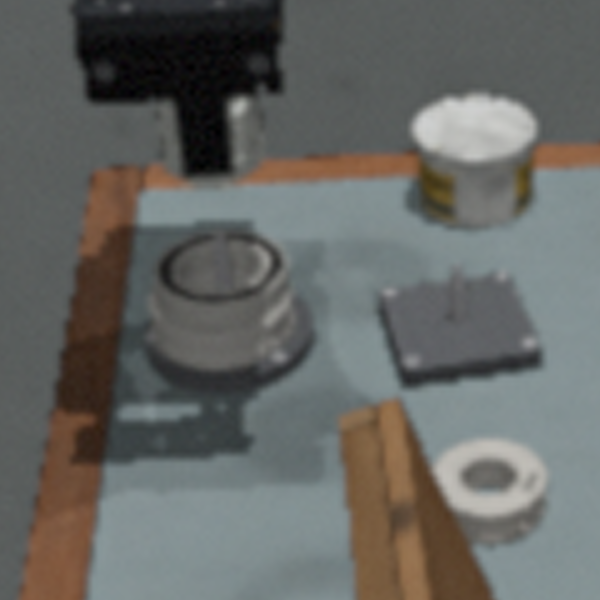

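Emit:
send_rows(
  moves=[0,0,0,0,0,-1.5,-1,0,0,0,0,0,-1.5,-1,0,0,0,0,0,-1.5,-1,0,0,0,0,0,-0.7,-1,0,0,0,0,0,-0.2,-1,0,0,0,0,0,0,-1,0,0,0,0,0,0,-1],
)

```text
time_s: 21.5
position: [0.4181, 0.2526, 0.0561]
tcp_rot: [[1.0, 0.002, 0.001], [0.002, -1.0, 0.0], [0.001, -0.0, -1.0]]
force: [0.3, 0.6, -1.4]
opening: 0.495
```

Emit:
send_rows(
  moves=[0,0,0,0,0,-0.1,-1,0,0,0,0,0,0,-1,0,0,0,0,0,0,-1,0,0,0,0,0,0,-1],
)

```text
time_s: 21.9
position: [0.4178, 0.2524, 0.0547]
tcp_rot: [[1.0, 0.002, 0.0], [0.002, -1.0, 0.0], [0.0, -0.0, -1.0]]
force: [0.1, -1.0, -1.4]
opening: 0.49
```

Emit:
send_rows(
  moves=[0,0,0,0,0,-0.1,-1,0,0,0,0,0,0,-1,0,0,0,0,0,0,-1],
)

```text
time_s: 22.2
position: [0.4179, 0.2524, 0.054]
tcp_rot: [[1.0, 0.002, 0.001], [0.002, -1.0, 0.0], [0.001, -0.0, -1.0]]
force: [0.1, 0.3, 5.6]
opening: 0.495
```

Emit:
send_rows(
  moves=[0,0,0,0,0,0,0.4,0,0,0,0,0,0,0.4,0,0,0,0,0,0,0.4,0,0,0,0,0,1,0.4,0,0,0,0,0,3,0.4,0,0,0,0,0,4,0.4,0,0,0,0,0,2,0.4,0,0,0,2.5,-3,0,0.4,0,0,0,3,-3.5,0,0.4,0,0,0,3,-3.5,0,0.4,0,0,0,1.5,-2.8,0,0.4,0,0,0,0,0,-2,0.4,0,0,0,0,0,-3,0.4,0,0,0,0,0,0,0.4,0,0,0,0,0,0,0.4,0,0,0,0,0,0,0.4],
)

```text
time_s: 23.8
position: [0.5185, 0.1247, 0.1048]
tcp_rot: [[1.0, 0.003, 0.002], [0.003, -1.0, 0.0], [0.002, -0.0, -1.0]]
force: [-0.4, 0.1, 0.3]
opening: 0.701
```

Run:
```python
from look import *
look('w14',[([.5282,.1242,.018],.024),([.5282,.1242,.0],.024),([.5233,.2445,.042],.002)],(0,300,120,520),2)
look('s14',[],(140,260,220,340),5,'side')
```

```text
23.85 [0.5186 0.1247 0.105 ] [[1.0, 0.003, 0.003], [0.003, -1.0, 0.0], [0.003, -0.0, -1.0]] 0.695 [ 0.2 -0.7  0.4]
23.9 [0.5186 0.1248 0.105 ] [[1.0, 0.003, 0.003], [0.003, -1.0, 0.0], [0.003, -0.0, -1.0]] 0.698 [ 0.1  0.1 -0.1]
```

View pics/w14_o.png

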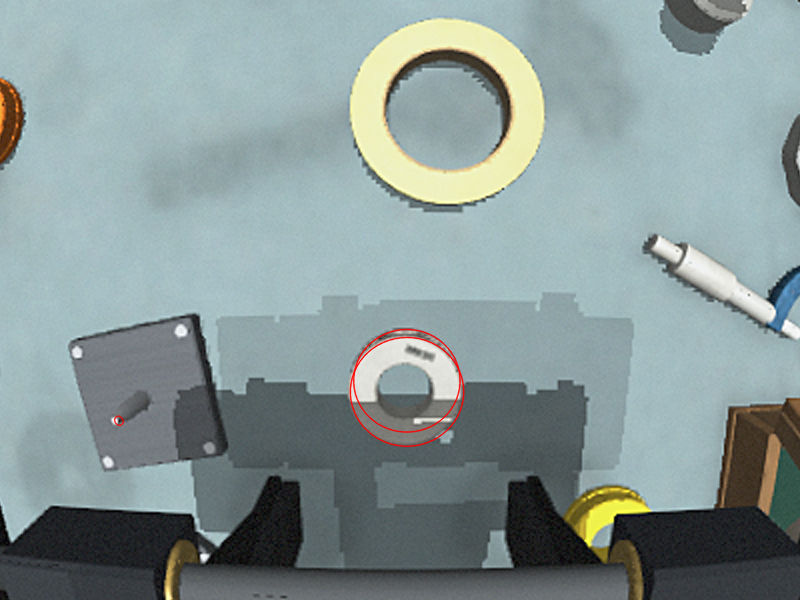

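View pics/s14_o.png

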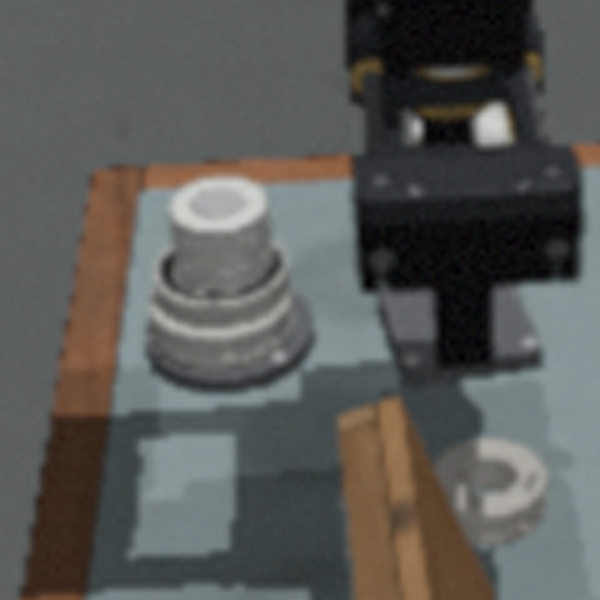

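Emit:
send_rows(
  moves=[0,0,0,0.5,0,-1,0.4,0,0,0,0.4,-0.1,-3,0.4,0,0,0,0,0,-3,0.4,0,0,0,0,0,-2,0.4,0,0,0,0,0,-0.6,0.4,0,0,0,0,0,0,0.4,0,0,0,0,0,0,0.4,0,0,0,0,0,0,0.4],
)

```text
time_s: 24.7
position: [0.5277, 0.1235, 0.0087]
tcp_rot: [[1.0, 0.003, 0.002], [0.003, -1.0, 0.0], [0.002, -0.0, -1.0]]
force: [0.9, 0.0, 0.4]
opening: 0.698
```

Emit:
send_rows(
  moves=[0,0,0,0.1,0,-0.2,0.4,0,0,0,0,0,0,0.4,0,0,0,0,0,0,-1,0,0,0,0,0,0,-1,0,0,0,0,0,0,-1,0,0,0,0,0,0,-1,0,0,0,0,0,0,-1,0,0,0,0,0,0,-1],
)

```text
time_s: 25.5
position: [0.5278, 0.1235, 0.0057]
tcp_rot: [[1.0, 0.002, 0.0], [0.002, -1.0, 0.0], [0.0, -0.0, -1.0]]
force: [1.1, 0.9, 1.9]
opening: 0.521
```

Emit:
send_rows(
  moves=[0,0,0,0,0,1,-1,0,0,0,0,0,3,-1,0,0,0,0,0,3,-1,0,0,0,0,0,2,-1,0,0,0,0,0,0,-1,0,0,0,0,0,0,-1,0,0,0,0,0,0,-1],
)

```text
time_s: 26.2
position: [0.5265, 0.1233, 0.0944]
tcp_rot: [[1.0, 0.002, -0.003], [0.002, -1.0, -0.0], [-0.003, 0.0, -1.0]]
force: [0.5, 0.1, -1.4]
opening: 0.525
```

Run:
```python
from look import *
look('w15',[([.5233,.2445,.042],.002),([.5233,.2445,.012],.033)],(0,300,120,520),2)
```

```text
26.25 [0.5265 0.1233 0.0943] [[1.0, 0.002, -0.003], [0.002, -1.0, -0.0], [-0.003, 0.0, -1.0]] 0.523 [-0.5 -0.3 -1. ]
```

View pics/w15_o.png

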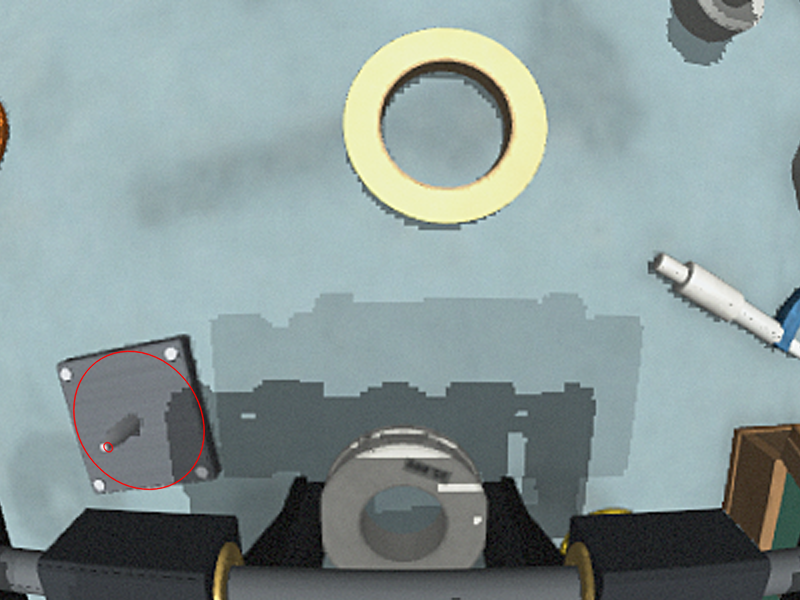

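Emit:
send_rows(
  moves=[0,0,0,0,3,0,-1,0,0,0,-0.2,4,0,-1,0,0,0,-0.2,4,0,-1,0,0,0,-0.1,1.1,0,-1,0,0,0,0,0,-1.5,-1,0,0,0,0,0,-1,-1,0,0,0,0,0,0,-1,0,0,0,0,0,0,-1,0,0,0,0,0,0,-1,0,0,0,0,0,0,-1],
)

```text
time_s: 27.25
position: [0.5232, 0.244, 0.071]
tcp_rot: [[1.0, 0.002, 0.001], [0.002, -1.0, 0.0], [0.001, -0.0, -1.0]]
force: [0.2, 0.3, -1.1]
opening: 0.529
```

Run:
```python
from look import *
look('w16',[([.5233,.2445,.042],.002),([.5233,.2445,.012],.033)],(120,300,200,440),3)
look('s16',[],(140,260,220,340),5,'side')
```

```text
27.3 [0.5232 0.2441 0.0711] [[1.0, 0.002, 0.001], [0.002, -1.0, 0.0], [0.001, -0.0, -1.0]] 0.521 [ 0.7  0.  -1.6]
27.35 [0.5231 0.2442 0.071 ] [[1.0, 0.002, 0.001], [0.002, -1.0, 0.0], [0.001, -0.0, -1.0]] 0.52 [-0.1 -0.3 -1.7]
```

View pics/w16_o.png

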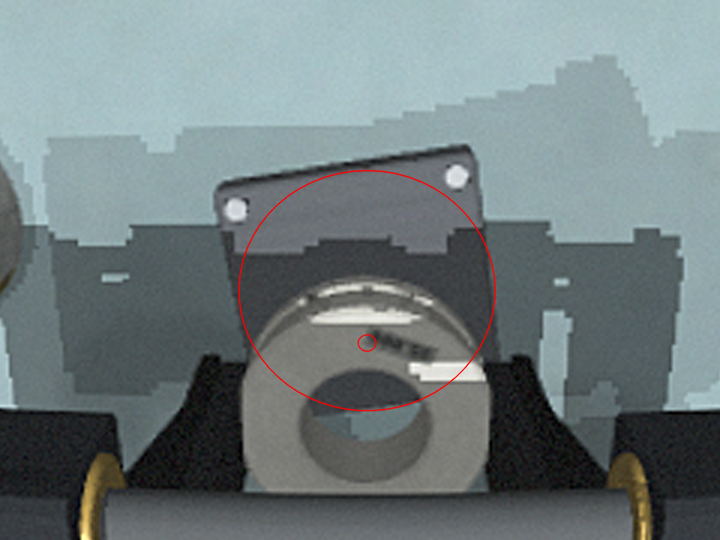

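View pics/s16_o.png

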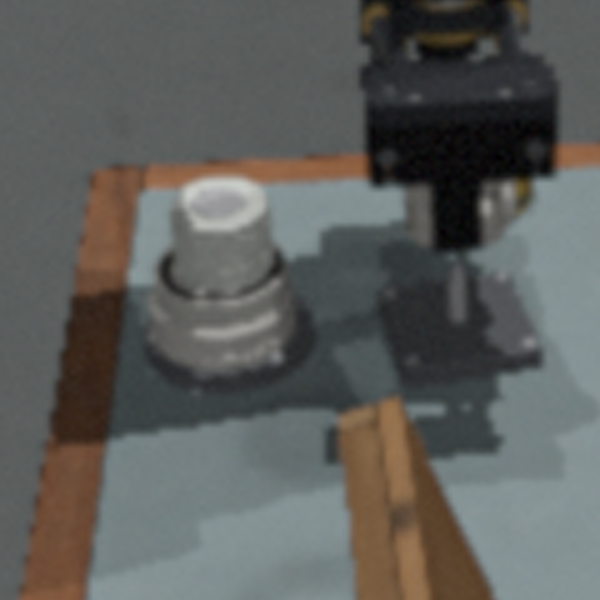

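Emit:
send_rows(
  moves=[0,0,0,0,0.1,-1,-1,0,0,0,0,0,-1,-1,0,0,0,0,0,0,-1,0,0,0,0,0,0,-1,0,0,0,0,0,0,-1,0,0,0,0,0,0,-1],
)

```text
time_s: 27.95
position: [0.5229, 0.2455, 0.0507]
tcp_rot: [[1.0, 0.002, 0.001], [0.002, -1.0, 0.0], [0.001, -0.0, -1.0]]
force: [0.1, 0.8, -0.5]
opening: 0.519
```

Run:
```python
from look import *
c=look('w17',[([.5238,.2455,.012],.033),([.5238,.2455,.042],.0015)],(150,300,240,400),5)
look('s17',[],(160,240,270,350),7,'side')
```

```text
28.0 [0.523  0.2455 0.0508] [[1.0, 0.002, 0.001], [0.002, -1.0, 0.0], [0.001, -0.0, -1.0]] 0.526 [ 1.2  0.4 -1.6]
28.05 [0.5229 0.2455 0.0508] [[1.0, 0.002, 0.001], [0.002, -1.0, 0.0], [0.001, -0.0, -1.0]] 0.525 [ 0.  -0.7 -2.3]
```

View pics/w17_o.png

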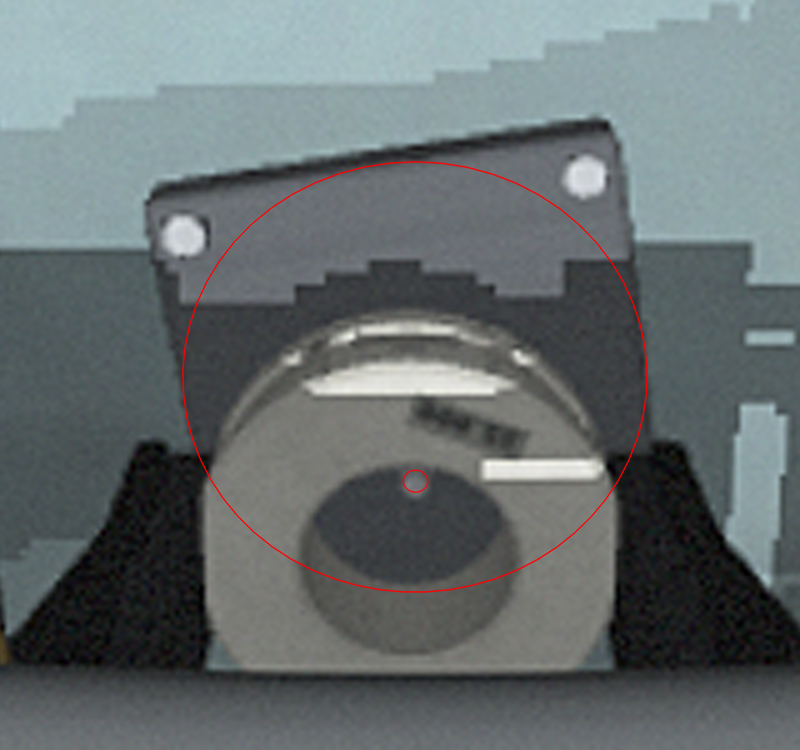

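View pics/s17_o.png

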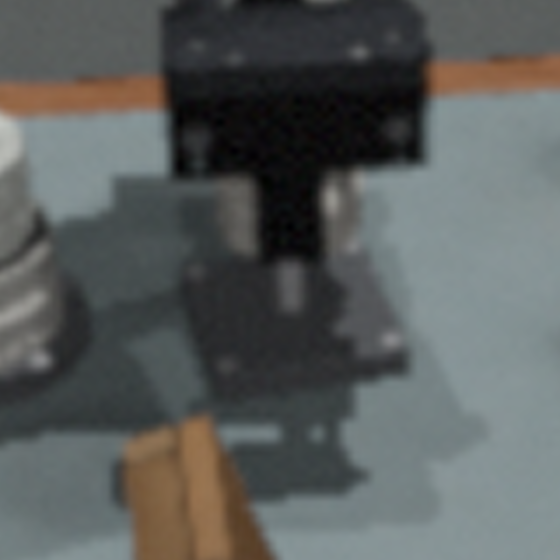

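Run:
```python
from look import *
c=load('w17');s=5
I=cv2.resize(c['pixels'][:,:,::-1],None,fx=s,fy=s,interpolation=cv2.INTER_CUBIC)
X=(.5233,.2455)
for z,r in ((.0631,.024),(.0631,.01),(.0451,.01),(.0451,.024)):
    q=proj(c,circ([*X,z],r),True); cv2.polylines(I,[np.round((q+.5)*s*16-8).astype(np.int32)],True,(0,0,255),1,cv2.LINE_AA,4)
cv2.imwrite('pics/w17b.png',I[150*s:300*s,240*s:400*s])
```

```text
(no output)
```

View pics/w17b.png

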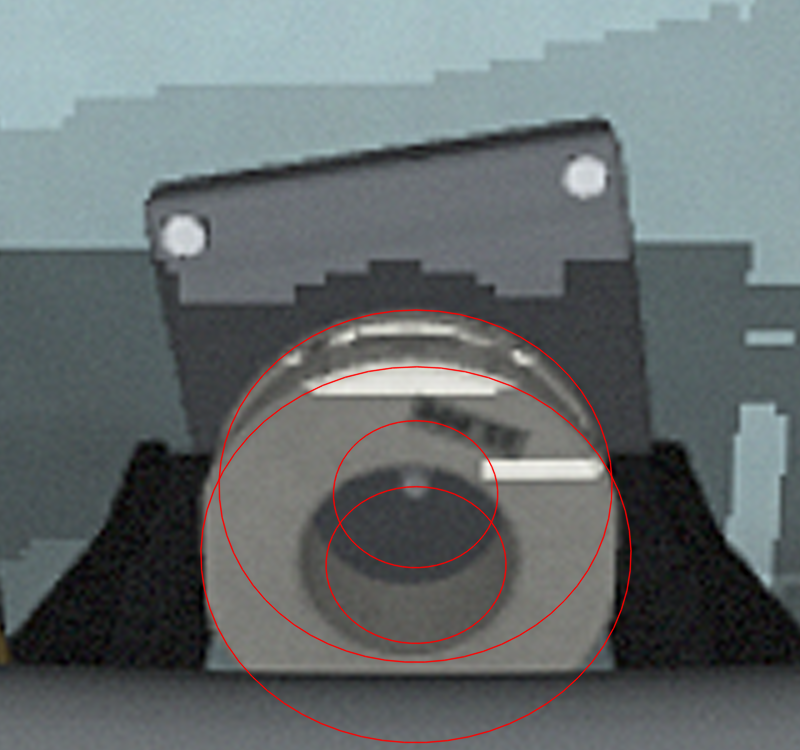

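Emit:
send_rows(
  moves=[0,0,0,0.1,-0.1,0,-1,0,0,0,0,0,-0.5,-1,0,0,0,0,0,-0.5,-1,0,0,0,0,0,0,-1,0,0,0,0,0,0,-1],
)

```text
time_s: 28.55
position: [0.5234, 0.2443, 0.0401]
tcp_rot: [[1.0, 0.002, -0.001], [0.002, -1.0, -0.0], [-0.001, 0.0, -1.0]]
force: [0.1, 0.5, -1.1]
opening: 0.523
```

Run:
```python
from look import *
c=look('w18',[],(150,300,240,400),5)
```

```text
28.6 [0.5236 0.2444 0.0403] [[1.0, 0.002, -0.0], [0.002, -1.0, -0.0], [-0.0, 0.0, -1.0]] 0.525 [ 0.1  0.2 -1.5]
```

View pics/w18_o.png

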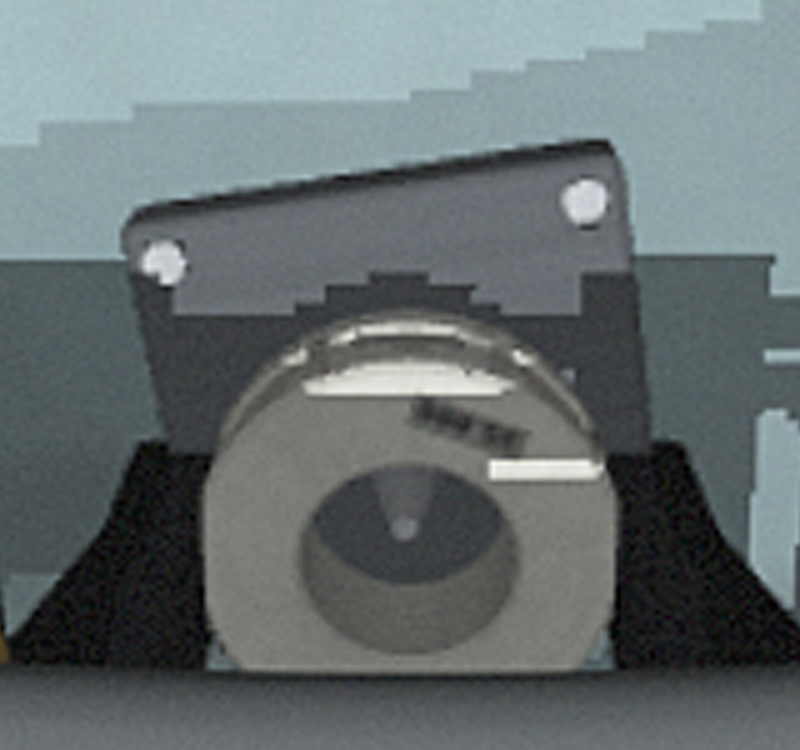

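Emit:
send_rows(
  moves=[0,0,0,0,0,-1,-1,0,0,0,0,0,-0.7,-1,0,0,0,0,0,-0.3,-1,0,0,0,0,0,-0.1,-1,0,0,0,0,0,0,-1,0,0,0,0,0,0,-1],
)

```text
time_s: 29.2
position: [0.5239, 0.2444, 0.0196]
tcp_rot: [[1.0, 0.002, 0.0], [0.002, -1.0, 0.0], [0.0, -0.0, -1.0]]
force: [0.5, 0.5, -2.2]
opening: 0.526
```

Emit:
send_rows(
  moves=[0,0,0,0,0,-0.1,-1,0,0,0,0,0,0,-1,0,0,0,0,0,0,-1,0,0,0,0,0,0,-1],
)

```text
time_s: 29.6
position: [0.5238, 0.2444, 0.0187]
tcp_rot: [[1.0, 0.002, 0.0], [0.002, -1.0, 0.0], [0.0, -0.0, -1.0]]
force: [0.1, -0.3, -2.0]
opening: 0.522
```

Emit:
send_rows(
  moves=[0,0,0,0,0,-0.1,-1,0,0,0,0,0,0,-1,0,0,0,0,0,0,-1,0,0,0,0,0,0,-1],
)

```text
time_s: 30.0
position: [0.5239, 0.2444, 0.0177]
tcp_rot: [[1.0, 0.002, 0.0], [0.002, -1.0, 0.0], [0.0, -0.0, -1.0]]
force: [0.5, 0.5, -1.0]
opening: 0.527
```

Emit:
send_rows(
  moves=[0,0,0,0,0,-0.05,-1,0,0,0,0,0,0,-1,0,0,0,0,0,0,-1,0,0,0,0,0,0,-1],
)

```text
time_s: 30.4
position: [0.5239, 0.2444, 0.0176]
tcp_rot: [[1.0, 0.002, 0.001], [0.002, -1.0, 0.0], [0.001, -0.0, -1.0]]
force: [-0.8, -0.9, 4.7]
opening: 0.522
```

Emit:
send_rows(
  moves=[0,0,0,0,0,0,0.4,0,0,0,0,0,0,0.4,0,0,0,0,0,0,0.4,0,0,0,0,0,1,0.4,0,0,0,0,0,3,0.4,0,0,0,0,0,4,0.4,0,0,0,0,0,5,0.4,0,0,0,0,0,5,0.4,0,0,0,0,0,5,0.4,0,0,0,0,-4,3,0.4,0,0,0,0,-5,0,0.4,0,0,0,0,-5,0,0.4,0,0,0,0,-5,0,0.4,0,0,0,0,-5,0,0.4,0,0,0,0,-5,0,0.4,0,0,0,0,-5,0,0.4,0,0,0,0,-5,0,0.4,0,0,0,0,0,0,0.4,0,0,0,0,0,0,0.4],
)

```text
time_s: 32.3
position: [0.5233, -0.1467, 0.2773]
tcp_rot: [[1.0, -0.001, -0.0], [-0.001, -1.0, 0.001], [-0.0, -0.001, -1.0]]
force: [-0.7, 0.8, -0.6]
opening: 0.705
```

Run:
```python
from look import *
look('t19',[],(120,290,220,420),4,'top')
look('s19',[],(130,270,220,420),4,'side')
a=load('top0')['pixels'].astype(int);b=load('t19')['pixels'].astype(int)
for n,(v,u) in dict(tape=(150,363),tin=(193,242)).items():
    print(n,np.abs(a-b)[v-22:v+23,u-16:u+23].mean())
```

```text
32.35 [ 0.5232 -0.1454  0.2772] [[1.0, 0.001, -0.0], [0.001, -1.0, 0.001], [-0.0, -0.001, -1.0]] 0.698 [-0.6 -0.1  0.2]
32.4 [ 0.5233 -0.1446  0.2772] [[1.0, 0.003, -0.0], [0.003, -1.0, 0.001], [-0.0, -0.001, -1.0]] 0.7 [-0.1  0.5 -0.3]
tape 1.9872744539411207
tin 1.9373219373219372
```

View pics/t19_o.png

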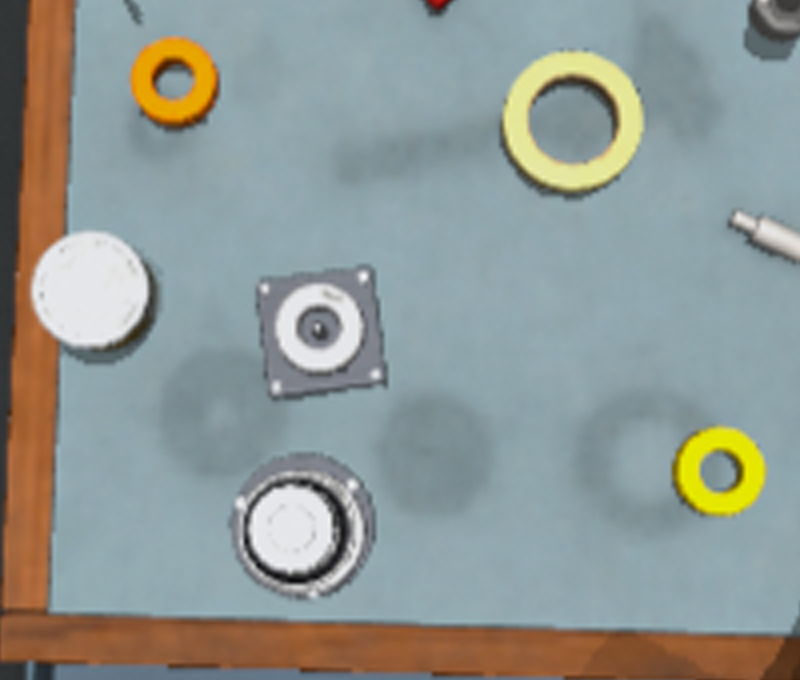

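View pics/s19_o.png

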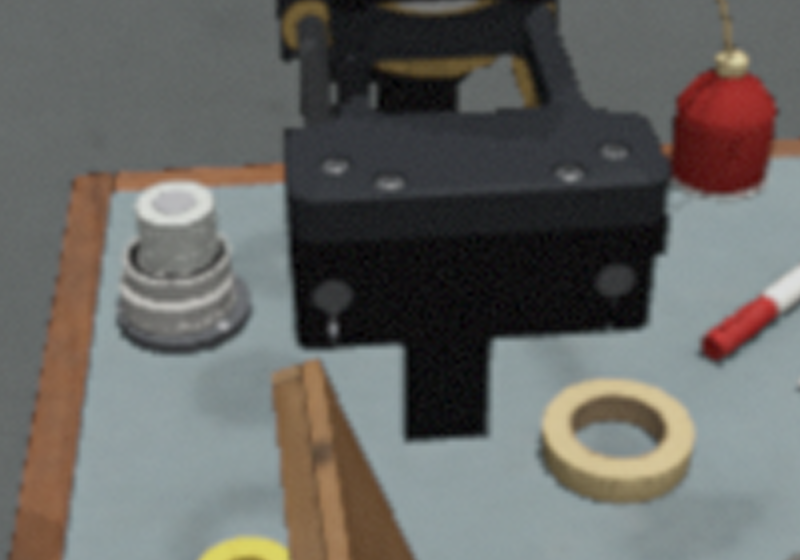

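```bash
python3 -c "
from rig import hand_in; print(hand_in())"
```

```text
the job is handed in; nothing more can be done
None
```

The zero-setting pack is built and handed in at about 32 s of the 96 s allowed. On the round stand are the master ring, then the bearing, then the knurled cap, open side down over the tall pin. The small steel ring is over the short pin of the square stand.

**Seating:** each part was lowered until the force showed contact. By the tool height, each underside came within about 1 mm of its required height: master ring 0, bearing 20 mm and cap 34 mm above the round seat, small ring 0 above the square seat.

**Last pictures:** the top and side views show the stack upright. The small ring is flat and centred on its pin in the top view only, because the gripper hid it in the side view. The arm is clear of everything.

**Bystanders:** the tape roll and grease tin match the first picture to within image noise. The orange and yellow rings were not handled, and in the last top view they sit where they were.

**Disagreements and small offsets:**
- The top and wrist cameras differed by 1–2.5 mm, within roughly the stated calibration. I went with the wrist view.
- The master ring may sit about 1–2 mm off the disc's centre.

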